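# Restock the spring-fed vial dispenser and hang up the carrying tray

### The job

Restock the vial dispenser: pull its blue sprung follower back to the stop so that the catch holds it there, stand every vial from the carrying tray upright in the lane in front of it, then press the red paddle so that the follower springs forward and closes up the row against the front gate. Finally clear the worktop by hanging the emptied tray by its handle on the two hooks of the stand, so that it hangs level and still; leave the other things on the worktop where they are.

Things in the scene. Friction and masses are not known exactly. Their poses are not given: they have to be found in the camera images.
- dispenser: spring-fed vial dispenser, fixed: white base plate 62 x 6 mm, x = -160 to +175 mm. Origin on the worktop under the lane; x runs along the lane from the front gate (-x end) to the catch (+x end), z up. Lane: floor 6 mm above the worktop, between two clear side guides 29 mm apart, 3 mm thick, tops 26 mm up. Gate: steel wall across the lane, top 28 mm up, a dark spring drum before it
- gate (a point): point on the lane's centre line at the foot of the gate's inner face, at lane floor height (125 mm towards -x of the dispenser's origin, 6 mm up); axes as the dispenser's: vials stand at x > 0 of it, at y = 0
- follower (a joint): slide of the blue follower in m: 0 = forward, its face 8 mm from the gate; grows along the dispenser's +x to 0.145 = the stop. A spring draws it forward with 5 N (at 0) to 6 N (at the stop); damped, 25 N per m/s. At the stop its pin has passed under the catch's nose; let go there, it rests in the catch at 0.1425, leaving 150 mm of lane free (five vials take 125 mm)
- follower_grip (a point): place to grip the follower: upper part of the blue upright pusher plate, 8 mm thick along the lane, 26 mm wide across it, top 96 mm above the worktop; this point is in the middle of the plate, 79 mm up; axes as the dispenser's. Below it the plate's shoe reaches 55 mm back, under 37 mm high; vials in the lane are 51 mm high
- catch (a joint): hinge of the catch in rad: 0 = nose down (rest, sprung), grows to 0.25 as the red paddle is pressed down; above about 0.15 it lets the follower go
- paddle (a point): middle of the top of the red paddle (about 56 x 28 mm) at the catch's end of the dispenser, 36 mm above the worktop when up. Pressed down 7 mm it frees the follower, at 11 mm it meets its stop; that takes 3 to 5 N
- vial_1: glass vial with grey-blue crimped cap, 25 mm in diameter, 45 mm high, 30 g; origin at the centre of its underside, z up. May be absent. Starts upright in a well of the carrying tray
- vial_2: glass vial with grey-blue crimped cap, 25 mm in diameter, 45 mm high, 30 g; origin at the centre of its underside, z up. May be absent. Starts upright in a well of the carrying tray
- vial_3: glass vial with grey-blue crimped cap, 25 mm in diameter, 45 mm high, 30 g; origin at the centre of its underside, z up. May be absent. Starts upright in a well of the carrying tray
- vial_4: glass vial with grey-blue crimped cap, 25 mm in diameter, 45 mm high, 30 g; origin at the centre of its underside, z up. May be absent. Starts upright in a well of the carrying tray
- vial_5: glass vial with grey-blue crimped cap, 25 mm in diameter, 45 mm high, 30 g; origin at the centre of its underside, z up. May be absent. Starts upright in a well of the carrying tray
- tray: pale blue carrying tray, 180 (x) x 184 (y) mm, 320 g, rim 25 mm high, with a white insert of three open wells a side, 29 mm square, tops 22 mm and floor 4 mm above its underside, at x = +-60, y = -55, 0, 55 mm; over its middle (x = 0) a centre handle: two 10 mm square posts at y = +-64 mm and a steel bar between them. Origin at the centre of its underside, z up
- handle (a point): middle of the tray's handle bar: round steel bar 11 mm in diameter along the tray's y, 118 mm above the tray's underside, 118 mm clear between the posts; axes as the tray's. Nothing lies in the way under the bar down to the insert's top
- stand: steel bench stand, fixed: dark base plate 120 x 110 x 10 mm, post 18 mm thick and 250 mm high. Origin on the worktop under the post; the hooks point to its -x, z up
- hooks (a point): where the middle of the handle bar lies, bar along this y, when the tray hangs: 125 mm to -x of the post, 209.5 mm up. Two hooks of 8 mm rod at y = +-36 mm of it, pointing to -x, each bent to a V (sides at 45 deg) in which the bar rests. Their tips are 35 mm to -x of this point and end 242 mm up: the bar goes over them from the front (-x), then down. Behind, the rods rise to 237 mm
- bottle: small white-capped plastic infusion bottle, 47 x 56 x 138 mm, bystander; origin under its centre
- cups: stack of thin medicine cups, 39 mm wide, 55 mm high, bystander; origin under its centre
- wipes: green and white wipes carton, 63 x 111 x 55 mm, bystander; origin under its centre

How it is judged:
On the way, in this order (a step that is already met when the one before it is completed fails the run):
1. the follower is drawn to its stop and held there by the catch, let go by the gripper (value of joint follower above 0.138 m and value of joint catch below 0.06 rad and contact force between the fingers and follower below 0.1 N), for 0.3 s.
2. every vial stands upright in the lane, let go, with the follower still held by the catch (value of joint follower above 0.138 m and value of joint catch below 0.06 rad and angle between each of vial_1, vial_2, vial_3, vial_4, vial_5's own z axis and vertical below 0.15 rad and y of vial_1 in the frame of gate between -0.006 and 0.006 m and x of vial_1 in the frame of gate between 0.005 and 0.148 m and z of vial_1 in the frame of gate between -0.005 and 0.005 m and y of vial_2 in the frame of gate between -0.006 and 0.006 m and x of vial_2 in the frame of gate between 0.005 and 0.148 m and z of vial_2 in the frame of gate between -0.005 and 0.005 m and y of vial_3 in the frame of gate between -0.006 and 0.006 m and x of vial_3 in the frame of gate between 0.005 and 0.148 m and z of vial_3 in the frame of gate between -0.005 and 0.005 m and y of vial_4 in the frame of gate between -0.006 and 0.006 m and x of vial_4 in the frame of gate between 0.005 and 0.148 m and z of vial_4 in the frame of gate between -0.005 and 0.005 m and y of vial_5 in the frame of gate between -0.006 and 0.006 m and x of vial_5 in the frame of gate between 0.005 and 0.148 m and z of vial_5 in the frame of gate between -0.005 and 0.005 m and contact force between the fingers and vial_1 below 0.1 N and contact force between the fingers and vial_2 below 0.1 N and contact force between the fingers and vial_3 below 0.1 N and contact force between the fingers and vial_4 below 0.1 N and contact force between the fingers and vial_5 below 0.1 N), for 0.3 s.
3. the catch is released and the follower presses the row of vials up to the gate (value of joint catch below 0.06 rad and value of joint follower below 0.132 m and (contact force between follower and vial_1 above 1 N or contact force between follower and vial_2 above 1 N or contact force between follower and vial_3 above 1 N or contact force between follower and vial_4 above 1 N or contact force between follower and vial_5 above 1 N) and angle between each of vial_1, vial_2, vial_3, vial_4, vial_5's own z axis and vertical below 0.15 rad and y of vial_1 in the frame of gate between -0.006 and 0.006 m and x of vial_1 in the frame of gate between 0.005 and 0.148 m and z of vial_1 in the frame of gate between -0.005 and 0.005 m and y of vial_2 in the frame of gate between -0.006 and 0.006 m and x of vial_2 in the frame of gate between 0.005 and 0.148 m and z of vial_2 in the frame of gate between -0.005 and 0.005 m and y of vial_3 in the frame of gate between -0.006 and 0.006 m and x of vial_3 in the frame of gate between 0.005 and 0.148 m and z of vial_3 in the frame of gate between -0.005 and 0.005 m and y of vial_4 in the frame of gate between -0.006 and 0.006 m and x of vial_4 in the frame of gate between 0.005 and 0.148 m and z of vial_4 in the frame of gate between -0.005 and 0.005 m and y of vial_5 in the frame of gate between -0.006 and 0.006 m and x of vial_5 in the frame of gate between 0.005 and 0.148 m and z of vial_5 in the frame of gate between -0.005 and 0.005 m), for 0.3 s.
At the end, for the whole second after the job is handed in: All vials upright in the lane (tilt under 0.15 rad, within 6 mm of its centre line), the follower pressing the row with over 1 N, catch at rest; the tray hangs from the hooks by its handle, bar within 22 mm of its place, tilt under 0.2 rad, at rest (all of step 3 and distance between handle and hooks below 0.022 m and contact force between tray and stand above 1.5 N and angle between tray's own z axis and vertical below 0.2 rad and angle between the y axis of tray and the y axis of stand, either way round below 0.25 rad and linear speed of tray below 0.03 m/s); the robot touches nothing.
It fails at once if the bottle is pushed more than 30 mm or tipped over (distance of bottle from where it was at the start of the episode above 0.03 m or angle between bottle's own z axis and vertical above 0.5 rad).
It fails at once if the stack of cups is pushed more than 30 mm or tipped over (distance of cups from where it was at the start of the episode above 0.03 m or angle between cups's own z axis and vertical above 0.5 rad).
It fails at once if the wipes carton is pushed more than 30 mm or tipped over (distance of wipes from where it was at the start of the episode above 0.03 m or angle between wipes's own z axis and vertical above 0.5 rad).
Of vial_1, vial_2, vial_3, vial_4, vial_5 only 3 to 5 are there at a start; the rules pass over those that are not, and their reading is None.
At some moment in a run one of tray may be knocked a few centimetres aside while the robot is not near it.
Once in a run the grip may slacken for a moment while it holds something.
It also fails if it takes over 208 s, if anything falls off the work surface, if the arm or the gripper's body presses on something with over 40 N, if the wrist force passes 120 N, or if a joint passes its speed limit or range.

### The arm

A 7-joint arm with a two-finger parallel gripper is mounted at the origin on a cart in front of the work surface, level with it; the furniture and walls round the work are solid. World frame = base frame: x ahead of the robot, y to its left, z up, the work surface at z = 0. Lengths are in m, angles in rad, forces in N, time in s.
With the tool pointing down it reaches from about 0.35 to 0.9 m from the base axis. Payload 7.2 kg.
Tool frame: the origin (TCP) lies at the very end of the fingers, on their centre line; the grasp point (between the pads) lies 19 mm behind it; z points along the fingers, y is the line along which they close (so a half turn about z gives the same grasp; the last joint's range is limited). The gripper opens to 85 mm and grips with 20 to 120 N. Pads are 22 mm wide; open, the fingers measure 114 mm over their backs; the gripper's body (76 mm by 85 mm) begins 54 mm behind the grasp point. The pads swing forward as they close: fully open they stand 13 mm farther back than shut.
Start: joints at [1.278, 0.411, -0.013, 1.596, 0.006, 1.134, -0.082], TCP at [0.139, -0.609, 0.231] pointing down, gripper open.
Joint ranges: [-2.95, 2.95], [-0.29, 1.99], [-1.47, 1.44], [0.14, 2.54], [-1.03, 4.17], [0.13, 1.85], [-2.86, 2.86]. Speed limits (rad/s): [2.39, 2.39, 3.01, 3.01, 3.14, 3.14, 3.14].

### API

Orientations are given as a unit quaternion [x, y, z, w].
In Python, from workcell import robot gives the robot as it stands.
- The arm moves only by the shell command python3 drive.py 'ROWS' [FORCE]. ROWS is rows parted by semicolons, their numbers by spaces, 1 to 8 of them, each of 7 numbers: the opening from 0.0 (shut) to 1.0 (fully open), then dx, dy, dz in m, then a rotation vector rx, ry, rz in rad; each row is the pose to reach, as a shift and turn from the pose commanded when the command began, along the tool's axes at that moment; what a row does not reach only later rows make up. A row lasts 1/8 s, in which the tool goes at most 0.0625 m and 0.188 rad, less where a joint would pass 70% of its speed; a pose out of reach is approached as far as the arm can. The fingers move at their own pace and stop on an object; FORCE is the grip in N (left out, the last holds). Time passes only in rows, so rows that do not move let the fingers close. It prints the time, the measured TCP pose, the force, the opening and the grip force at its end.
- robot.state(): the state, without advancing time (a new reading comes with each control period).
- robot.capture(name): name is "scene" or "top"; returns a dict with "pixels" (384x512x3 uint8, blue, green, red), "fx", "fy", "cx", "cy" (pixels), "cam_to_world" (4x4, takes a point from camera to world coordinates). Camera axes: x right, y down, z forward; pixel columns grow to the right and rows downward; lengths in m; the calibration is good to about 2 mm. A picture is of the moment at which its call begins. There is no depth.
- robot.hand_in(): hands the job in; it is judged then, once.
The state is a dict: "clock": time; "joint_pos": joint angles; "qd": joint speeds; "effort": joint torques, N m; "eef_pos": TCP position; "tcp_rot": TCP orientation; "force": force on the tool from outside, world axes, zero at the start; "torque": the same for the moment, N m; "opening": opening from 0.0 (shut) to 1.0 (fully open); "grasp_force": force on a finger pad.
Only numpy, scipy, OpenCV 4.12 (cv2) and the standard library are available. Lean on these libraries where they do the work, as an engineer would, in place of code of your own. Each camera call takes 0.05 s, during which the arm holds its last target. There are 200 camera calls.

## Working session

There is one attempt and no reset: what is moved stays moved. The work goes in short steps, Python scripts to look and compute and a shell command to move; the robot and the scene stay as the last step left them, time stands still between calls to the robot, and variables do not carry over. Pictures are saved under pics/ and viewed, at most 14 in all, crops included, and the job is handed in when it is done.

```bash
ls; mkdir -p pics; python3 - <<'E'
from workcell import robot
import cv2,numpy as np
s=robot.state(); print(s)
for n in("scene","top"):
    c=robot.capture(n); cv2.imwrite(f"pics/{n}0.png",c["pixels"]); print(n,c["fx"],c["fy"],c["cx"],c["cy"],np.round(c["cam_to_world"],4).tolist())
E
```

```text
drive.py
pics
workcell.py
{'clock': 0.0, 'joint_pos': array([ 1.2777994 ,  0.41190945, -0.01273152,  1.59703388,  0.00560255,
        1.13427645, -0.08219192]), 'qd': array([ 1.24944364e-03, -3.05388530e-06,  6.72606768e-04,  9.40137992e-04,
        9.99642471e-04, -1.16399437e-03, -7.79364169e-04]), 'effort': array([-1.52354228e-04, -6.00624418e+01,  6.81490358e-01, -2.99405229e+01,
        1.37385313e-02,  1.06281528e-02,  1.30281398e-05]), 'eef_pos': array([ 0.13918085, -0.60881016,  0.23045116]), 'tcp_rot': array([ 9.93686730e-01,  1.12187564e-01, -1.42264469e-04, -7.82921646e-04]), 'force': array([0.65158253, 1.20754384, 0.64307931]), 'torque': array([-0.04593213,  0.01278742, -0.02638413]), 'grasp_force': 0.0, 'opening': 0.9999906421669812}
scene 456.32891436775583 456.32891436775583 246.09687136658823 198.9242220547572 [[-0.6435, -0.444, 0.6236, -0.401], [-0.7655, 0.3787, -0.5202, 0.7107], [-0.0052, -0.8121, -0.5835, 1.0142], [0.0, 0.0, 0.0, 1.0]]
top 453.03458538337134 453.03458538337134 252.4767056666828 184.5112131529577 [[-0.0294, -0.9945, 0.1007, 0.4001], [-0.9996, 0.0294, -0.0014, -0.0521], [-0.0016, -0.1007, -0.9949, 1.6448], [0.0, 0.0, 0.0, 1.0]]
```
```bash
python3 - <<'E'
import cv2
for n in("scene","top"):
    im=cv2.imread(f"pics/{n}0.png"); cv2.imwrite(f"pics/{n}0b.png",cv2.resize(im,(798,598),interpolation=cv2.INTER_CUBIC))
E
```

View pics/scene0b.png

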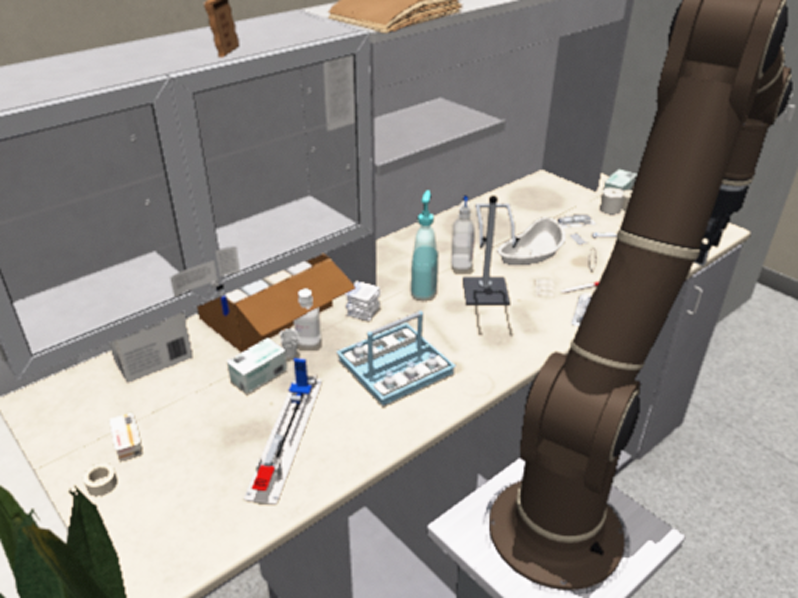

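View pics/top0b.png

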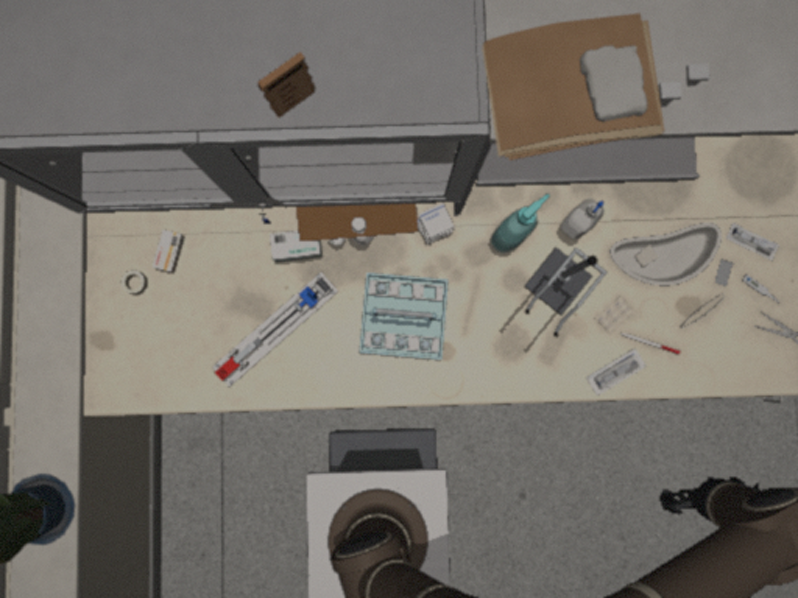

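The scene picture shows the dispenser (blue follower, red paddle) at the left, the tray in the middle and the stand at the right. In full-frame top pixels the paddle is near (147,237), the follower near (199,190), the tray near (258,203) and the stand near (360,180). I'll save zoomed crops and take mask measurements.

```bash
cat > h.py <<'E'
import numpy as np, cv2
from workcell import robot
from scipy.spatial.transform import Rotation as R
def cap(n,save=None):
    c=robot.capture(n)
    if save: cv2.imwrite(f"pics/{save}.png",c["pixels"])
    return c
def ray(c,u,v):
    M=np.array(c["cam_to_world"]); d=M[:3,:3]@[(u-c["cx"])/c["fx"],(v-c["cy"])/c["fy"],1.]
    return M[:3,3],d/np.linalg.norm(d)
def plane(c,u,v,z):
    o,d=ray(c,u,v); return o+d*(z-o[2])/d[2]
def proj(c,p):
    M=np.array(c["cam_to_world"]); q=M[:3,:3].T@(np.array(p)-M[:3,3])
    return np.array([c["fx"]*q[0]/q[2]+c["cx"],c["fy"]*q[1]/q[2]+c["cy"]])
def tri(c1,p1,c2,p2):
    o1,d1=ray(c1,*p1);o2,d2=ray(c2,*p2)
    t=np.linalg.lstsq(np.stack([d1,-d2],1),o2-o1,rcond=None)[0]
    a,b=o1+d1*t[0],o2+d2*t[1]; return (a+b)/2,np.linalg.norm(a-b)
def mask(c,lo,hi,box=None):
    m=cv2.inRange(cv2.cvtColor(c["pixels"],cv2.COLOR_BGR2HSV),np.array(lo),np.array(hi))
    if box: k=np.zeros_like(m);x0,y0,x1,y1=box;k[y0:y1,x0:x1]=255;m&=k
    return m
def blobs(m,amin=4):
    n,_,s,ce=cv2.connectedComponentsWithStats(m)
    return sorted([(int(s[i,4]),tuple(np.round(ce[i],2)),tuple(int(k) for k in s[i,:4])) for i in range(1,n) if s[i,4]>=amin],reverse=True)
def crop(c,box,k,save):
    x0,y0,x1,y1=box; cv2.imwrite(f"pics/{save}.png",cv2.resize(c["pixels"][y0:y1,x0:x1],None,fx=k,fy=k,interpolation=cv2.INTER_CUBIC))
def tool(dx_world, rv_world=(0,0,0)):
    "world shift -> tool axes at present pose"
    s=robot.state(); r=R.from_quat(s["tcp_rot"]); return r.inv().apply(dx_world)
E
python3 - <<'E'
from h import *
T=cap("top");S=cap("scene")
crop(T,(130,160,400,260),2.96,"cropT"); crop(S,(150,180,350,330),4,"cropS")
for n,c in(("T",T),("S",S)):
    print(n,"red",blobs(mask(c,(0,150,90),(8,255,255)))[:3]); print(n,"red2",blobs(mask(c,(172,150,90),(180,255,255)))[:3])
    print(n,"blue",blobs(mask(c,(108,150,60),(125,255,255)))[:4])
    print(n,"pale",blobs(mask(c,(90,40,80),(107,160,255)))[:4])
E
```

```text
T red [(84, (np.float64(145.3), np.float64(236.64)), (139, 230, 14, 14)), (6, (np.float64(429.5), np.float64(224.17)), (427, 223, 6, 3))]
T red2 []
T blue [(75, (np.float64(197.68), np.float64(190.71)), (193, 185, 10, 12))]
T pale [(19, (np.float64(253.16), np.float64(206.42)), (245, 206, 17, 2)), (16, (np.float64(272.25), np.float64(206.94)), (267, 204, 9, 5)), (9, (np.float64(239.33), np.float64(202.44)), (237, 201, 5, 5))]
S red [(146, (np.float64(168.6), np.float64(306.38)), (162, 299, 14, 16))]
S red2 []
S blue [(177, (np.float64(192.56), np.float64(243.02)), (186, 230, 14, 24)), (31, (np.float64(143.77), np.float64(195.71)), (142, 191, 4, 11)), (5, (np.float64(298.4), np.float64(126.8)), (298, 126, 2, 3))]
S pale [(1210, (np.float64(253.38), np.float64(233.5)), (217, 201, 74, 59)), (261, (np.float64(272.16), np.float64(175.07)), (265, 159, 15, 31)), (130, (np.float64(272.75), np.float64(133.97)), (268, 122, 10, 23)), (7, (np.float64(243.71), np.float64(222.57)), (242, 222, 4, 2))]
```

View pics/cropT.png

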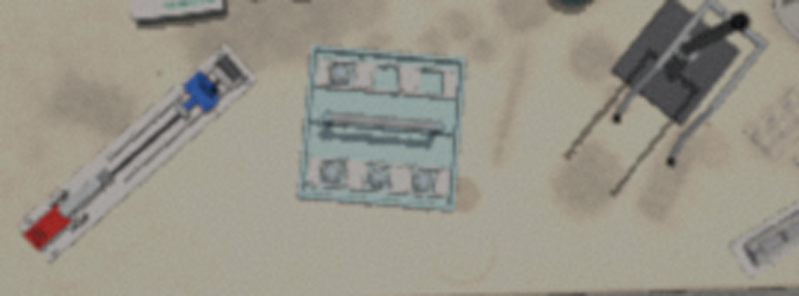

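View pics/cropS.png

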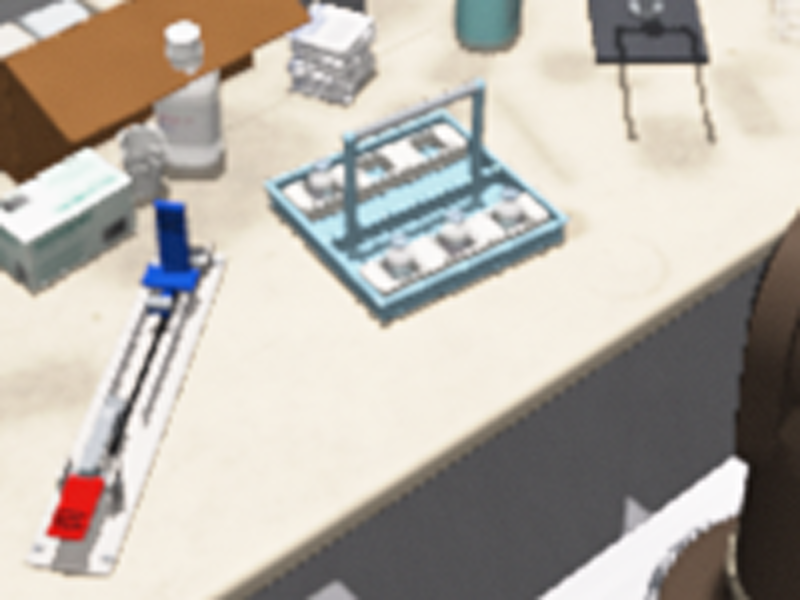

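The crops show four vials: three in the near row of wells and one in the far-left well (crop 341,73). The dispenser runs from crop (240,58) at the gate to (40,248) at the paddle. Hook tips are near crop (617,118) and (670,160), and the post top is near (740,20). Next I'll measure these precisely.

```bash
python3 - <<'E'
from h import *
T=cap("top");S=cap("scene")
np.savez("cams.npz",**{f"{n}_{k}":v for n,c in(("T",T),("S",S)) for k,v in c.items()})
hsv=cv2.cvtColor(T["pixels"],cv2.COLOR_BGR2HSV)
f=lambda x,y:(x/2.96+130,y/2.96+160)
for nm,x,y in(("white",70,225),("white2",235,90),("table",150,50),("rim",380,200),("tray in",380,100),("insert",355,160),("bar",380,122),("rod",640,90),("shadow",590,130),("vial",333,170),("stand base",650,60)):
    u,v=f(x,y); print(nm,hsv[int(v),int(u)],hsv[int(v)+1,int(u)])
# triangulate paddle and plate
print("paddle T@36",plane(T,145.5,236.8,.036),"S@36",plane(S,168.6,306.4,.036))
m=mask(T,(108,150,60),(125,255,255));print(cv2.minAreaRect(cv2.findNonZero(m)))
ms=mask(S,(108,150,60),(125,255,255),(180,225,205,260))
for r in range(228,256): 
    xs=np.nonzero(ms[r])[0]; print(r,xs.min() if len(xs) else None,xs.max() if len(xs) else None,end='; ')
print()
wm=cv2.inRange(hsv,(0,0,120),(180,40,255))
k=np.zeros_like(wm);k[170:255,132:222]=255
print("\n".join("".join("#" if (wm&k)[r,c] else "." for c in range(132,222)) for r in range(170,255,1)))
E
```

```text
white [ 13  18 131] [ 21  14 130]
white2 [ 11  13 152] [ 10   9 164]
table [ 21  37 166] [ 21  37 165]
rim [ 92  34 152] [ 86  26 147]
tray in [ 85  27 163] [ 85  27 161]
insert [ 30   8 163] [ 15   9 168]
bar [ 90   8 123] [100  15 103]
rod [120   3  79] [ 8 13 76]
shadow [ 21  43 119] [ 20  41 132]
vial [101  23 156] [ 95  20 156]
stand base [130  11  70] [130  10  77]
paddle T@36 [0.38880719 0.32853699 0.036     ] S@36 [0.3932103  0.33021849 0.036     ]
((287.9244689941406, 159.3909912109375), (11.049385070800781, 202.6997528076172), 70.91714477539062)
228 None None; 229 None None; 230 189 190; 231 189 194; 232 189 195; 233 190 195; 234 190 195; 235 190 195; 236 190 195; 237 190 195; 238 190 195; 239 190 195; 240 190 195; 241 190 196; 242 190 196; 243 190 196; 244 190 196; 245 191 196; 246 190 196; 247 187 198; 248 187 199; 249 186 198; 250 186 198; 251 187 198; 252 191 197; 253 191 193; 254 None None; 255 None None; 
################################################....#.##.##...#.#.##########.##.###.###.##
#################.################.#####################...######.########
[... 6869 characters left out ...]
###############################################################
##########################################################################################
##########################################################################################
##########################################################################################
##########################################################################################
##########################################################################################
##########################################################################################
##########################################################################################
```

```bash
cat >> h.py <<'E'
def avg(n,k=6):
    cs=[robot.capture(n) for _ in range(k)]; c=dict(cs[0]); c["pixels"]=np.mean([x["pixels"].astype(float) for x in cs],0).round().astype(np.uint8); return c
def grid(c,box,k,save,step=10):
    x0,y0,x1,y1=box; im=cv2.resize(c["pixels"][y0:y1,x0:x1],None,fx=k,fy=k,interpolation=cv2.INTER_CUBIC)
    for x in range(x0-x0%step+step,x1,step): cv2.line(im,(int((x+.5-x0)*k),0),(int((x+.5-x0)*k),5),(0,0,255),1); cv2.putText(im,str(x),(int((x+.5-x0)*k)-10,15),0,.35,(0,0,255),1)
    for y in range(y0-y0%step+step,y1,step): cv2.line(im,(0,int((y+.5-y0)*k)),(5,int((y+.5-y0)*k)),(0,0,255),1); cv2.putText(im,str(y),(7,int((y+.5-y0)*k)+4),0,.35,(0,0,255),1)
    cv2.imwrite(f"pics/{save}.png",im)
E
python3 - <<'E'
from h import *
T=avg("top");S=avg("scene")
import pickle; pickle.dump((T,S),open("avg0.pkl","wb"))
grid(T,(134,170,286,252),5.2,"gT"); grid(S,(158,170,302,310),4.2,"gS")
hsv=cv2.cvtColor(T["pixels"],cv2.COLOR_BGR2HSV)
wm=cv2.inRange(hsv,(0,0,90),(180,27,255))|mask(T,(0,100,60),(180,255,255))
k=np.zeros_like(wm);k[172:252,134:218]=255
m=cv2.morphologyEx(wm&k,cv2.MORPH_CLOSE,np.ones((5,5)))
cs=max(cv2.findContours(m,cv2.RETR_EXTERNAL,cv2.CHAIN_APPROX_NONE)[0],key=cv2.contourArea)
r=cv2.minAreaRect(cs);print(r,cv2.contourArea(cs));b=cv2.boxPoints(r);P=np.array([plane(T,*p,.006) for p in b]);print(b.round(1),P.round(4),np.linalg.norm(P-np.roll(P,1,0),axis=1))
E
```

```text
((190.4263458251953, 227.83021545410156), (61.776634216308594, 94.43663024902344), 48.90049362182617) 2163.0
[[134.5 235.6]
 [205.7 173.5]
 [246.3 220.1]
 [175.1 282.1]] [[ 0.3941  0.375   0.006 ]
 [ 0.6114  0.1149  0.006 ]
 [ 0.4379 -0.0284  0.006 ]
 [ 0.2251  0.231   0.006 ]] [0.2220149  0.33899366 0.22500918 0.33548924]
```

View pics/gT.png

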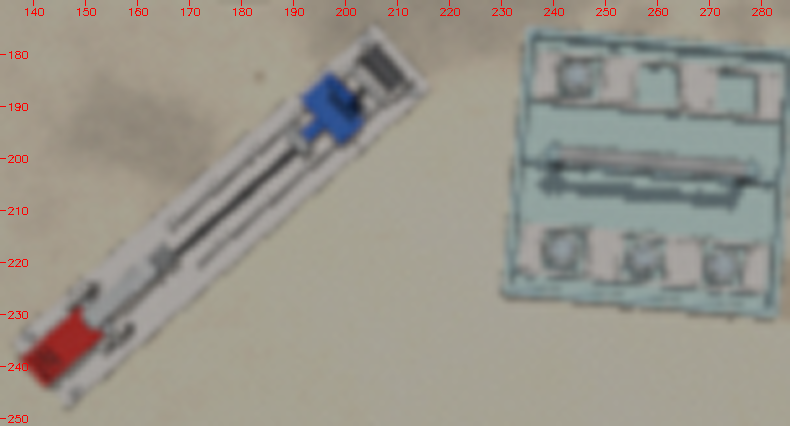

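View pics/gS.png

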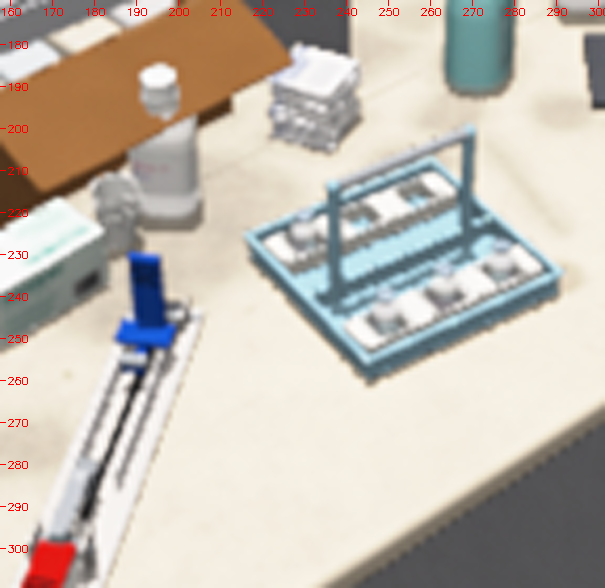

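The averaged crops are clear:
- **Dispenser:** plate corners in top pixels are about (205.6,174.9), (216.2,185.8), (136.4,236.8) and (146.6,248.0).
- **Vials:** caps are at about (244.5,184.3), (242.3,217.4), (257.7,219.7) and (272.3,221.0).
- **Handle:** the bar runs from (238.9,198.7) to (279.1,201.8).

Now I'll compute positions and look at the stand.

```bash
python3 - <<'E'
from h import *
import pickle; T,S=pickle.load(open("avg0.pkl","rb"))
sat=cv2.cvtColor(T["pixels"],cv2.COLOR_BGR2HSV)[...,1].astype(float)
def edge(a,b,inward,rng=5):
    a,b=np.array(a),np.array(b);d=(b-a)/np.linalg.norm(b-a);n=np.array([-d[1],d[0]]); 
    if n@inward<0:n=-n
    P=[]
    for t in np.linspace(.08,.92,60):
        p=a+t*(b-a); q=p+np.outer(np.arange(-rng,rng,.25),n)
        v=cv2.remap(sat.astype(np.float32),q[:,0].astype(np.float32)[None],q[:,1].astype(np.float32)[None],cv2.INTER_LINEAR)[0]
        g=np.diff(cv2.GaussianBlur(v[None],(9,1),1.5)[0]); i=np.argmin(g); P.append(q[i])
    P=np.float32(P); vx,vy,x,y=cv2.fitLine(P,cv2.DIST_HUBER,0,.01,.01).ravel(); res=np.abs((P-[x,y])@[-vy,vx]); return np.array([x,y]),np.array([vx,vy]),np.median(res)
c=dict(t=(205.6,174.9),r=(216.2,185.8),l=(136.4,236.8),b=(146.6,248.0)); cen=np.array([176,211.])
def isect(e,f):
    s=np.linalg.solve(np.stack([e[1],-f[1]],1),f[0]-e[0]); return e[0]+s[0]*e[1]
E={}
for k in("tr","rb","bl","lt"):
    a,b=np.array(c[k[0]]),np.array(c[k[1]]); E[k]=edge(a,b,cen-(a+b)/2); print(k,E[k])
C={"t":isect(E["tr"],E["lt"]),"r":isect(E["tr"],E["rb"]),"b":isect(E["rb"],E["bl"]),"l":isect(E["bl"],E["lt"])}
W={k:plane(T,*v,.006 if k in"tl" else .003) for k,v in C.items()}
for k in W:print(k,C[k].round(2),W[k].round(4))
far=(W["t"]+W["r"])/2;near=(W["b"]+W["l"])/2
print("width",np.linalg.norm(W["t"]-W["r"]),np.linalg.norm(W["b"]-W["l"]),"len",np.linalg.norm(W["t"]-W["l"]),np.linalg.norm(W["r"]-W["b"]))
ax=(near-far)[:2];ax/=np.linalg.norm(ax);print("far",far,"near",near,"axis",ax,np.arctan2(ax[1],ax[0]))
print("origin from far",far[:2]+.16*ax,"from near",near[:2]-.175*ax)
print("paddle",plane(T,145.5,236.8,.036))
for n,t,s in(("barL",(238.9,198.7),(236.8,214)),("barR",(279.1,201.8),(269.9,200.9))): print(n,tri(T,t,S,s))
for p in((244.5,184.3),(242.3,217.4),(257.7,219.7),(272.3,221.0)): print("vial",plane(T,*p,.049).round(4))
f=lambda x,y:(x/4.2+157.5,y/4.2+169.5)
for p in((305,230),(388,312),(445,284),(505,262)): print("vialS",np.round(f(*p),1),plane(S,*f(*p),.047).round(4))
for p in((530,28),(785,50),(772,320),(502,297)): print("rim",plane(T,p[0]/5.2+133.5,p[1]/5.2+169.5,.025).round(4))
T2=dict(T);grid(T,(315,150,395,240),5,"a");grid(S,(285,110,365,220),4.9,"b")
a=cv2.imread("pics/a.png");b=cv2.imread("pics/b.png");h=max(a.shape[0],b.shape[0])
print(a.shape,b.shape);cv2.imwrite("pics/stand.png",cv2.hconcat([cv2.copyMakeBorder(x,0,h-x.shape[0],0,0,cv2.BORDER_CONSTANT) for x in(a,b)]))
E
```

```text
tr (array([210.884 , 179.5805], dtype=float32), array([0.6640191 , 0.74771565], dtype=float32), np.float32(0.109681346))
rb (array([190.27257, 209.87605], dtype=float32), array([ 0.7515371 , -0.65969086], dtype=float32), np.float32(0.1175856))
bl (array([142.33441, 240.93997], dtype=float32), array([0.49393618, 0.86949813], dtype=float32), np.float32(0.61847067))
lt (array([169.98477, 204.9133 ], dtype=float32), array([ 0.75367445, -0.6572479 ], dtype=float32), np.float32(0.14162703))
t [205.71 173.76] [0.6105 0.1149 0.006 ]
r [216.97 186.44] [0.5632 0.0751 0.003 ]
b [146.51 248.29] [0.3474 0.3329 0.003 ]
l [137.81 232.97] [0.4031 0.3632 0.006 ]
width 0.06193305042523862 0.0634309316016221 len 0.3235918396778477 0.3362217018931577
far [0.58684392 0.09496019 0.0045    ] near [0.37526959 0.34809013 0.0045    ] axis [-0.64131555  0.76727724] 2.2670079404404198
origin from far [0.48423343 0.21772455] from near [0.48749981 0.21381661]
paddle [0.38880719 0.32853699 0.036     ]
barL (array([ 0.50733933, -0.00740883,  0.12338241]), np.float64(0.000738316793477548))
barR (array([ 0.4942919 , -0.141271  ,  0.11927614]), np.float64(0.002584487057667727))
vial [ 0.5633 -0.0261  0.049 ]
vial [ 0.4467 -0.0151  0.049 ]
vial [ 0.437 -0.069  0.049]
vial [ 0.4309 -0.1201  0.049 ]
vialS [230.1 224.3] [ 0.5555 -0.0163  0.047 ]
vialS [249.9 243.8] [ 0.4368 -0.0027  0.047 ]
vialS [263.5 237.1] [ 0.4331 -0.0575  0.047 ]
vialS [277.7 231.9] [ 0.4223 -0.1111  0.047 ]
rim [0.6008 0.006  0.025 ]
rim [ 0.5803 -0.1699  0.025 ]
rim [ 0.3948 -0.1543  0.025 ]
rim [0.4159 0.0299 0.025 ]
(450, 400, 3) (539, 392, 3)
```

View pics/stand.png

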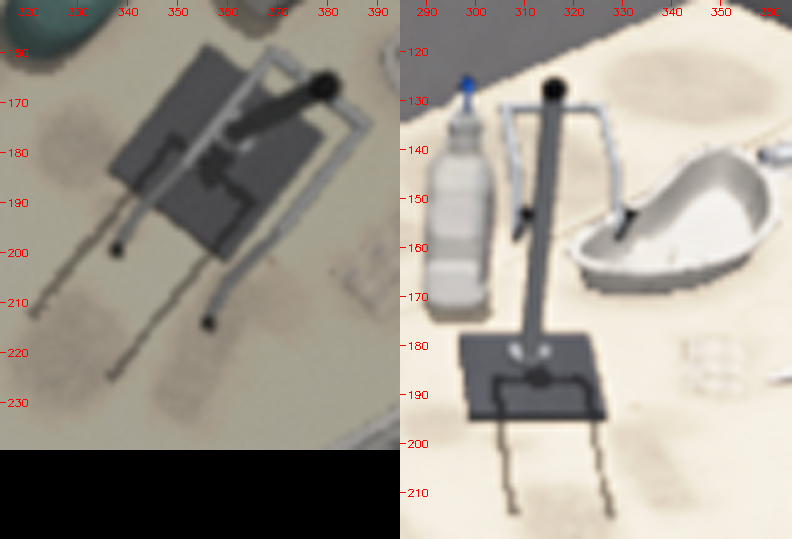

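The stand crops show hook tips at top (337.9,199.5) and (356.1,214.1), which are (309.8,153.6) and (331,154) in scene. The crossbar corners, post top and base plate are also clear. I'll triangulate them and check against the given heights.

```bash
cat >> h.py <<'E'
def go(x,y,z,yaw):
    "target: tool down, tool-x direction yaw (half-turn free)"
    s=robot.state(); r=R.from_quat(s["tcp_rot"]); m=r.as_matrix(); a=np.arctan2(m[1,0],m[0,0])
    best=(yaw-a+np.pi/2)%np.pi-np.pi/2
    tgt=R.from_euler("z",a+best)*R.from_euler("x",np.pi)
    d=r.inv().apply(np.array([x,y,z])-s["eef_pos"]); rv=(r.inv()*tgt).as_rotvec()
    print("t=%.2f"%s["clock"],"pos",s["eef_pos"].round(4),"yaw %.3f"%a,"-> d",d.round(4),"rv",rv.round(3),"rows>=",max(np.linalg.norm(d)/.0625,np.linalg.norm(rv)/.188).round(1))
E
python3 - <<'E'
from h import *
import pickle; T,S=pickle.load(open("avg0.pkl","rb"))
P={}
for n,t,s in(("tipL",(337.9,199.5),(310.0,153.6)),("tipR",(356.1,214.1),(331,154)),("corL",(369.1,159.9),(305.9,131.3)),("corR",(388.1,174.5),(325.3,131.3)),("post",(379.3,166.7),(315.7,127.9))):
    p,e=tri(T,t,S,s);P[n]=p;print(n,p.round(4),round(e,4))
B=[plane(T,x/5+314.5,y/5+149.5,.01) for x,y in((208,45),(325,132),(225,262),(110,172))]
print(np.round(B,4),np.mean(B,0),[np.linalg.norm(B[i]-B[i-1]).round(4) for i in range(4)])
# same with height known, top only
for n,t,z in(("tipL",(337.9,199.5),.24),("tipR",(356.1,214.1),.24),("corL",(369.1,159.9),.237),("corR",(388.1,174.5),.237),("post",(379.3,166.7),.25)): print(n,plane(T,*t,z).round(4))
O=np.array([.4839,.2180]);yaw=2.267;ax=np.array([np.cos(yaw),np.sin(yaw)]);ay=np.array([-ax[1],ax[0]])
g=O-.125*ax;print("gate",g)
f=g+.012*ax;print("grip",f,"proj T top",proj(T,[*f,.096]),"S",proj(S,[*f,.096]),proj(S,[*f,.079]))
p=plane(T,145.5,236.8,.036)[:2]-O;print("paddle local",p@ax,p@ay)
print("bottle top",plane(T,229.5,147,.138),"wipes",plane(T,190,157,.055),"cups",plane(T,215.5,154,.05))
print("bottle T/S tri",tri(T,(229.5,147),S,(195.5,187)))
go(f[0],f[1],.20,yaw+np.pi/2)
E
```

```text
tipL [ 0.4893 -0.3171  0.237 ] 0.0037
tipR [ 0.4427 -0.3713  0.2356] 0.0046
corL [ 0.6099 -0.4212  0.2388] 0.0019
corR [ 0.5632 -0.4769  0.2385] 0.005
post [ 0.5861 -0.4472  0.2532] 0.0034
[[ 0.6498 -0.4349  0.01  ]
 [ 0.5835 -0.5165  0.01  ]
 [ 0.4911 -0.4389  0.01  ]
 [ 0.5589 -0.359   0.01  ]] [ 0.57082427 -0.43733034  0.01      ] [np.float64(0.1184), np.float64(0.1052), np.float64(0.1206), np.float64(0.1047)]
tipL [ 0.4878 -0.3178  0.24  ]
tipR [ 0.4409 -0.3719  0.24  ]
corL [ 0.6095 -0.4223  0.237 ]
corR [ 0.5616 -0.4792  0.237 ]
post [ 0.5853 -0.4494  0.25  ]
gate [0.56406368 0.12208971]
grip [0.55636797 0.1312971 ] proj T top [198.49857796 186.27693735] S [192.74215932 231.12477518] [193.13655402 235.2659902 ]
paddle local 0.1457969965893642 0.002074620617593229
bottle top [0.68208127 0.0195041  0.138     ] wipes [0.66580793 0.16449244 0.055     ] cups [0.67475534 0.07416568 0.05      ]
bottle T/S tri (array([0.68278126, 0.02250067, 0.14970659]), np.float64(0.009053335823100911))
t=0.90 pos [ 0.1393 -0.6093  0.2313] yaw 0.225 -> d [ 0.5717 -0.6289  0.0313] rv [ 0.    -0.    -0.471] rows>= 13.6
```

All measurements fit the given sizes:
- **Dispenser:** origin (0.484, 0.218), yaw 2.267.
- **Hooks:** (0.4915, −0.367), stand y direction 0.857 rad.
- **Tray:** centre about (0.4995, −0.073), tray y-axis direction 1.456 rad.

I'll move to a point above the follower.

```bash
python3 drive.py '1 .286 -.314 -.05 0 0 -.24;1 .286 -.314 -.05 0 0 -.24;1 .286 -.314 -.05 0 0 -.24;1 .286 -.314 -.05 0 0 -.24;1 .286 -.314 -.05 0 0 -.24;1 .286 -.314 -.05 0 0 -.24;1 .286 -.314 -.05 0 0 -.24;1 .286 -.314 -.05 0 0 -.24' 60; python3 -c "
from h import *
go(.5564,.1313,.2,2.267+np.pi/2)"
```

```text
clock: 1.9
eef_pos: [0.3503, -0.2362, 0.2823]
tcp_rot: [0.972, 0.234, 0.001, 0.001]
force: [0.1, -0.4, 0.7]
opening: 1.003
grasp_force: 0.0
t=1.90 pos [ 0.3503 -0.2362  0.2823] yaw 0.472 -> d [ 0.3505 -0.2338  0.0824] rv [ 0.002 -0.001 -0.225] rows>= 6.9
```

```bash
python3 drive.py '1 .3505 -.2338 .0824 0 0 -.225;1 .3505 -.2338 .0824 0 0 -.225;1 .3505 -.2338 .0824 0 0 -.225;1 .3505 -.2338 .0824 0 0 -.225;1 .3505 -.2338 .0824 0 0 -.225;1 .3505 -.2338 .0824 0 0 -.225;1 .3505 -.2338 .0824 0 0 -.225;1 .3505 -.2338 .0824 0 0 -.225'; python3 -c "
from h import *
go(.5564,.1313,.062,2.267+np.pi/2)
T=avg('top');S=avg('scene')
grid(T,(150,140,230,230),4.5,'a');grid(S,(150,170,230,275),4.5,'b')
a=cv2.imread('pics/a.png');b=cv2.imread('pics/b.png');h=max(a.shape[0],b.shape[0])
cv2.imwrite('pics/fol.png',cv2.hconcat([cv2.copyMakeBorder(x,0,h-x.shape[0],0,0,cv2.BORDER_CONSTANT) for x in(a,b)]))
"
```

```text
clock: 2.9
eef_pos: [0.5572, 0.1302, 0.1973]
tcp_rot: [0.94, 0.34, -0.001, -0.001]
force: [0.6, -0.6, 0.3]
opening: 0.999
grasp_force: 0.0
t=2.90 pos [0.5572 0.1302 0.1973] yaw 0.695 -> d [ 1.000e-04 -9.000e-04  1.353e-01] rv [-0.003  0.    -0.002] rows>= 2.2
```

View pics/fol.png

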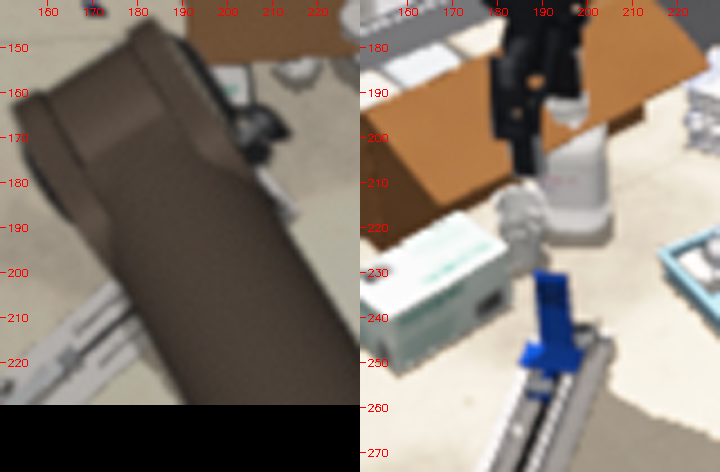

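The scene view shows the fingers right above the blue plate (plate top at scene (192,231)), with clearance to the carton and cups. Descending and gripping.

```bash
python3 drive.py '1 0 -.001 .06 0 0 0;1 0 -.001 .1 0 0 0;1 0 -.001 .135 0 0 0;1 0 -.001 .135 0 0 0;1 0 -.001 .135 0 0 0'; python3 drive.py '0 0 0 0 0 0 0;0 0 0 0 0 0 0;0 0 0 0 0 0 0;0 0 0 0 0 0 0;0 0 0 0 0 0 0;0 0 0 0 0 0 0' 60;python3 -c "
from h import *
s=robot.state();print(s['force'],s['torque']);ax=np.array([np.cos(2.267),np.sin(2.267)]);p=s['eef_pos'][:2]-[.5641,.1221];print('gate frame',p@ax,p@[-ax[1],ax[0]])"
```

```text
clock: 4.12
eef_pos: [0.5567, 0.1279, 0.0652]
tcp_rot: [0.941, 0.338, 0.001, -0.0]
force: [0.6, 1.5, 0.6]
opening: 1.002
grasp_force: 0.0
clock: 4.88
eef_pos: [0.5553, 0.1284, 0.0642]
tcp_rot: [0.941, 0.339, -0.0, -0.0]
force: [-4.1, 2.0, 5.9]
opening: 0.081
grasp_force: 59.5
[-4.09496565  2.01998317  5.8929203 ] [0.32538931 0.81044834 0.14687012]
gate frame 0.0105234353722626 0.002694696119066204
```

Gripped: the opening reads 7 mm against the 8 mm plate. Pulling along lane +x, which is tool −y.

```bash
python3 drive.py '0 0 -.025 0 0 0 0;0 0 -.05 0 0 0 0;0 0 -.075 0 0 0 0;0 0 -.1 0 0 0 0;0 0 -.12 0 0 0 0;0 0 -.135 0 0 0 0;0 0 -.142 0 0 0 0;0 0 -.145 0 0 0 0'; python3 drive.py '0 0 -.003 0 0 0 0;0 0 -.003 0 0 0 0;0 0 -.004 0 0 0 0;0 0 -.004 0 0 0 0';python3 -c "
from h import *
s=robot.state();print(s['force'],s['torque']);ax=np.array([np.cos(2.267),np.sin(2.267)]);p=s['eef_pos'][:2]-[.5641,.1221];print('gate frame',p@ax,p@[-ax[1],ax[0]],'F lane',s['force'][:2]@ax,s['force'][:2]@[-ax[1],ax[0]])"
```

```text
clock: 5.88
eef_pos: [0.4645, 0.2371, 0.0642]
tcp_rot: [0.941, 0.338, -0.0, 0.002]
force: [0.7, -7.4, 6.8]
opening: 0.085
grasp_force: 59.9
clock: 6.38
eef_pos: [0.4621, 0.24, 0.0642]
tcp_rot: [0.941, 0.337, -0.0, 0.002]
force: [0.1, -6.8, 7.5]
opening: 0.08
grasp_force: 60.0
[ 0.11213645 -6.7818101   7.4998889 ] [-1.51722471 -0.11311898  0.16662381]
gate frame 0.15586592490561937 0.002707847941213268 F lane -5.275477228115581 4.263198668910756
```

```bash
python3 drive.py '0 0 -.003 0 0 0 0;0 0 -.004 0 0 0 0;0 0 -.004 0 0 0 0';python3 -c "
from h import *
s=robot.state();ax=np.array([np.cos(2.267),np.sin(2.267)]);p=s['eef_pos'][:2]-[.5641,.1221];print('gate frame',p@ax,p@[-ax[1],ax[0]],'F lane',s['force'][:2]@ax,s['force'][:2]@[-ax[1],ax[0]])"
```

```text
clock: 6.75
eef_pos: [0.4618, 0.2402, 0.0642]
tcp_rot: [0.942, 0.336, 0.0, 0.004]
force: [7.6, -15.5, 6.9]
opening: 0.08
grasp_force: 60.0
gate frame 0.15621918864111375 0.0027075226647833807 F lane -16.793210917475147 4.096369077691155
```

At the stop: 17 N, travel 0.1457. Easing off and letting go.

```bash
python3 drive.py '0 0 .004 0 0 0 0;0 0 .006 0 0 0 0;0 0 .007 0 0 0 0;.4 0 .007 0 0 0 0;.6 0 .007 0 0 0 0;.6 0 .007 0 0 0 0;.6 0 .007 0 0 0 0;.6 0 .007 0 0 0 0';python3 drive.py '.6 0 0 -.06 0 0 0;.6 0 0 -.1 0 0 0;.6 0 0 -.14 0 0 0;.6 0 0 -.14 0 0 0;.6 0 0 -.14 0 0 0'; python3 -c "
from h import *
S=avg('scene',3); crop(S,(150,220,210,320),5.5,'caught')
w,p=mask(S,(108,150,60),(125,255,255),(150,225,205,310)),0;print(blobs(w))
# predicted plate top at follower .1425
ax=np.array([np.cos(2.267),np.sin(2.267)]);g=np.array([.5641,.1221]);q=g+ax*(.012+.1425-.0008);print(proj(S,[*q,.096]))
# go above vial (-60,-55) 
c=np.array([.4995,-.073])
go(.43,-.119,.15,-.115)
"
```

```text
clock: 7.75
eef_pos: [0.463, 0.2402, 0.0638]
tcp_rot: [0.941, 0.338, -0.0, -0.0]
force: [-1.4, -0.0, -0.4]
opening: 0.604
grasp_force: 0.0
clock: 8.38
eef_pos: [0.4629, 0.2397, 0.2034]
tcp_rot: [0.941, 0.338, -0.0, 0.0]
force: [-0.3, -0.4, -0.0]
opening: 0.6
grasp_force: 0.0
[(157, (np.float64(179.88), np.float64(273.09)), (172, 262, 15, 23))]
[179.6089123  262.04034078]
t=8.53 pos [0.4625 0.2396 0.2027] yaw 0.690 -> d [-0.2532  0.256   0.053 ] rv [0.    0.002 0.805] rows>= 5.8
```

View pics/caught.png

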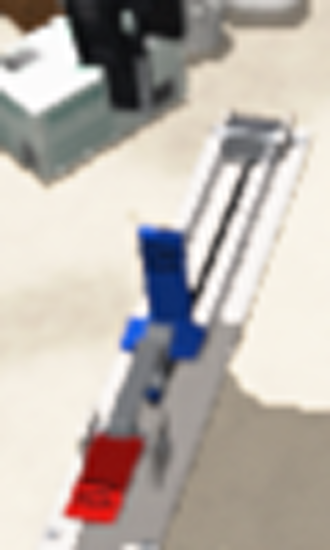

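The follower is held by the catch: the plate top at scene (179.6,262) matches the prediction for 0.1425. Now to the first vial, at (0.4467, −0.0151).

```bash
cat >> h.py <<'E'
def tray():
    S=cap("scene"); b=blobs(mask(S,(90,40,80),(107,160,255),(200,190,310,270))); print("tray blob",b[:2])
V=dict(v1=(.4467,-.0151),v2=(.437,-.069),v3=(.4309,-.1201),v4=(.5633,-.0261))
AX=np.array([np.cos(2.267),np.sin(2.267)]);AY=np.array([-AX[1],AX[0]]);G=np.array([.5641,.1221])-.0008*AX
def lane(x,y=0): return G+AX*x+AY*y
E
python3 -c "
from h import *
tray(); go(*V['v1'],.15,-.115)"
```

```text
tray blob [(1188, (np.float64(253.35), np.float64(233.5)), (217, 201, 74, 59)), (7, (np.float64(243.71), np.float64(222.57)), (242, 222, 4, 2))]
t=8.57 pos [0.4626 0.2397 0.2028] yaw 0.690 -> d [-0.1743  0.1865  0.053 ] rv [0.    0.002 0.805] rows>= 4.3
```

```bash
python3 drive.py '.5 -.06 .06 0 0 0 .2;.5 -.12 .12 0 0 0 .5;.5 -.1743 .1865 0 0 0 .805;.5 -.1743 .1865 .02 0 0 .805;.5 -.1743 .1865 .053 0 0 .805;.5 -.1743 .1865 .053 0 0 .805;.5 -.1743 .1865 .053 0 0 .805'; python3 -c "
from h import *
S=avg('scene',3);grid(S,(215,160,295,260),6,'hover1'); go(*V['v1'],.028,-.115)"
```

```text
clock: 9.45
eef_pos: [0.4477, -0.0135, 0.1515]
tcp_rot: [0.998, -0.056, 0.0, -0.0]
force: [-0.2, 0.3, -0.2]
opening: 0.5
grasp_force: 0.0
t=9.60 pos [ 0.4482 -0.0136  0.1519] yaw -0.113 -> d [-0.0015  0.0017  0.1239] rv [-0.    -0.002  0.002] rows>= 2.0
```

View pics/hover1.png

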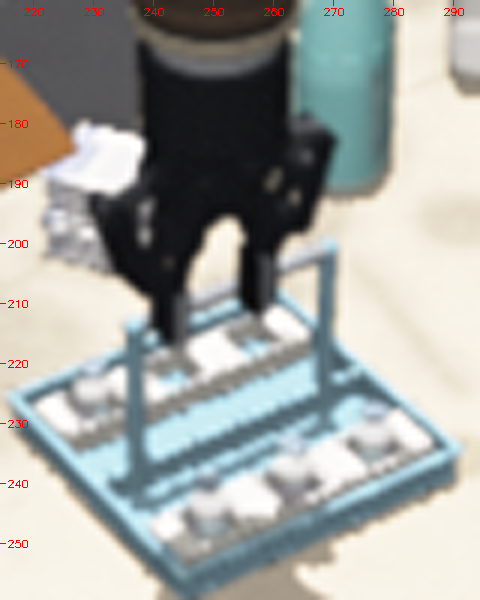

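The fingers straddle the first vial (its cap is near scene (249,239)), clear of the posts. Descending and gripping at 30 N.

```bash
python3 drive.py '.5 -.0015 .0015 .05 0 0 0;.5 -.0015 .0015 .09 0 0 0;.5 -.0015 .0015 .115 0 0 0;.5 -.0015 .0015 .124 0 0 0;.5 -.0015 .0015 .124 0 0 0;0 -.0015 .0015 .124 0 0 0;0 -.0015 .0015 .124 0 0 0;0 -.0015 .0015 .124 0 0 0' 30;python3 drive.py '0 0 0 0 0 0 0;0 0 0 0 0 0 0;0 0 0 0 0 0 0;0 0 0 -.01 0 0 0;0 0 0 -.03 0 0 0;0 0 0 -.07 0 0 0;0 0 0 -.12 0 0 0;0 0 0 -.12 0 0 0'; python3 -c "
from h import *
S=avg('scene',2);print(proj(S,robot.state()['eef_pos']));grid(S,(215,160,295,260),6,'lift1'); go(*lane(.02),.1,2.267)"
```

```text
clock: 10.6
eef_pos: [0.4467, -0.0157, 0.0281]
tcp_rot: [0.998, -0.057, 0.001, -0.0]
force: [-0.9, 2.3, 8.6]
opening: 0.278
grasp_force: 29.5
clock: 11.6
eef_pos: [0.448, -0.0162, 0.1509]
tcp_rot: [0.998, -0.058, 0.004, 0.0]
force: [-0.2, -0.6, -1.2]
opening: 0.278
grasp_force: 29.6
[251.40387361 215.89608984]
t=11.70 pos [ 0.4457 -0.0165  0.1475] yaw -0.116 -> d [ 0.0876 -0.1646  0.0476] rv [-0.    -0.002  0.759] rows>= 4.0
```

View pics/lift1.png

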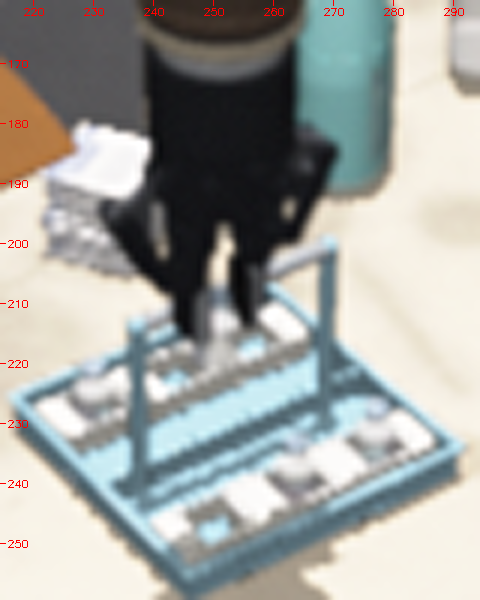

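The vial is held (opening 23.6 mm, its well at (250,247) is empty). Carrying it over the lane at gate-frame x = 20 mm, high first.

```bash
python3 drive.py '0 0 0 -.04 0 0 0;0 0 -.05 -.04 0 0 .1;0 .03 -.1 -.04 0 0 .28;0 .06 -.14 -.04 0 0 .46;0 .0876 -.1646 -.04 0 0 .64;0 .0876 -.1646 -.0 0 0 .759;0 .0876 -.1646 .0476 0 0 .759;0 .0876 -.1646 .0476 0 0 .759';python3 -c "
from h import *
go(*lane(.02),.07,2.267)"
```

```text
clock: 12.7
eef_pos: [0.5478, 0.1368, 0.0948]
tcp_rot: [0.906, -0.423, -0.004, 0.004]
force: [-0.4, 0.1, 0.0]
opening: 0.28
grasp_force: 29.7
t=12.70 pos [0.5478 0.1368 0.0948] yaw -0.873 -> d [ 0.0026 -0.0033  0.0247] rv [0.009 0.003 0.002] rows>= 0.4
```

```bash
python3 drive.py '0 .0026 -.0033 .0247 .009 .003 .002;0 .0026 -.0033 .0247 .009 .003 .002;0 .0026 -.0033 .0247 .009 .003 .002;0 .0026 -.0033 .0247 .009 .003 .002';python3 -c "
from h import *
go(*lane(.02),.036,2.267)
T=avg('top');S=avg('scene')
grid(T,(165,150,235,230),5,'a');grid(S,(165,205,225,280),6.5,'b')
a=cv2.imread('pics/a.png');b=cv2.imread('pics/b.png');h=max(a.shape[0],b.shape[0])
cv2.imwrite('pics/lane1.png',cv2.hconcat([cv2.copyMakeBorder(x,0,h-x.shape[0],0,0,cv2.BORDER_CONSTANT) for x in(a,b)]))
"
```

```text
clock: 13.2
eef_pos: [0.5565, 0.1376, 0.076]
tcp_rot: [0.905, -0.424, 0.004, -0.004]
force: [0.0, -0.1, 0.2]
opening: 0.274
grasp_force: 29.7
t=13.20 pos [0.5565 0.1376 0.076 ] yaw -0.877 -> d [-0.0026  0.0045  0.0399] rv [-0.011 -0.004 -0.002] rows>= 0.6
```

View pics/lane1.png

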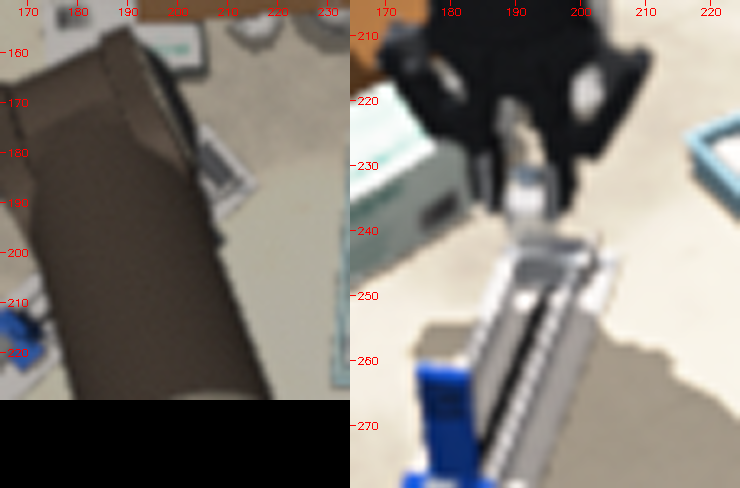

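The vial hangs over the lane near the gate. Next I'll check the lane centre line prediction against the visible dark slot, and let the arm settle.

```bash
python3 drive.py '0 -.0026 .0045 0 -.011 -.004 -.002;0 -.0026 .0045 0 -.011 -.004 -.002;0 -.0026 .0045 0 -.011 -.004 -.002;0 -.0026 .0045 0 -.011 -.004 -.002;0 -.0026 .0045 0 -.011 -.004 -.002;0 -.0026 .0045 0 -.011 -.004 -.002'; python3 -c "
from h import *
go(*lane(.02),.036,2.267)
S=avg('scene',5); I=S['pixels'].astype(int).sum(2)
for x in(.03,.05,.07,.09,.11):
  u,v=proj(S,[*lane(x),.006]); r=int(round(v)); u=u+0; row=I[r,int(u)-9:int(u)+10]; print(round(u,1),r,'dark at',int(u)-9+np.arange(19)[row<row.min()+120],'gx',[tuple(proj(S,[*lane(x,y),.026]).round(1)) for y in(-.0145,.0145)]); print(row)
"
```

```text
clock: 14.55
eef_pos: [0.5507, 0.1366, 0.0745]
tcp_rot: [0.906, -0.423, -0.001, 0.001]
force: [-0.4, -0.2, -0.4]
opening: 0.282
grasp_force: 29.7
t=14.55 pos [0.5507 0.1366 0.0745] yaw -0.874 -> d [ 0.0006 -0.0011  0.0385] rv [0.002 0.001 0.   ] rows>= 0.6
193.4 256 dark at [192] gx [(np.float64(188.5), np.float64(250.8)), (np.float64(197.3), np.float64(251.9))]
[593 603 398 381 445 480 451 318 114 275 517 559 427 384 441 478 479 464
 435]
191.7 260 dark at [190 191] gx [(np.float64(186.8), np.float64(255.0)), (np.float64(195.6), np.float64(256.1))]
[702 580 464 383 430 473 473 384 163 182 395 559 537 368 409 468 474 468
 441]
190.0 265 dark at [180 181 182 183 188 189] gx [(np.float64(185.0), np.float64(259.3)), (np.float64(194.0), np.float64(260.4))]
[125 126 144 229 377 473 474 381 164 182 394 564 547 370 404 458 470 467
 440]
188.2 269 dark at [179 180 181 182 183 187] gx [(np.float64(183.2), np.float64(263.7)), (np.float64(192.2), np.float64(264.8))]
[140 143 141 147 196 345 409 232 102 294 525 556 403 381 440 471 470 452
 400]
186.4 273 dark at [178 179 180 181 182 183 184 185 186] gx [(np.float64(181.3), np.float64(268.2)), (np.float64(190.5), np.float64(269.4))]
[205 164 168 170 170 171 163 126  73 183 415 585 558 382 411 467 470 470
 443]
```

```bash
python3 -c "
from h import *
import pickle; T,S=pickle.load(open('avg0.pkl','rb'))
for n,p,z in(('gl',(166.6,213.3),.026),('gl',(188.3,195.5),.026),('gr',(172,221),.026),('gr',(198.9,198.3),.026),('slot',(168.1,218.5),.006),('slot',(190.6,198.3),.006)):
  q=plane(T,*p,z)[:2]-G; print(n,q@AX,q@AY)
I=cv2.cvtColor(T['pixels'],cv2.COLOR_BGR2GRAY).astype(np.float32)
ys=np.arange(-.045,.0451,.0015); acc=[]
for x in np.arange(.045,.12,.003):
  P=np.float32([proj(T,[*lane(x,y),.006]) for y in ys]); acc.append(cv2.remap(I,P[None,:,0],P[None,:,1],cv2.INTER_CUBIC)[0])
m=np.mean(acc,0); print([(round(y*1e3,1),int(v)) for y,v in zip(ys,m)])
"
```

```text
gl 0.16328069423706332 -0.013015509831423336
gl 0.06372748168870551 -0.009854143358018956
gr 0.16667552700101457 0.02060642585416205
gr 0.04189101278553492 0.022963130233428598
slot 0.17376067821581836 0.0017444663763442247
slot 0.06526418432130522 0.00033641655152445835
[(np.float64(-45.0), 154), (np.float64(-43.5), 155), (np.float64(-42.0), 155), (np.float64(-40.5), 156), (np.float64(-39.0), 156), (np.float64(-37.5), 156), (np.float64(-36.0), 155), (np.float64(-34.5), 153), (np.float64(-33.0), 151), (np.float64(-31.5), 150), (np.float64(-30.0), 152), (np.float64(-28.5), 157), (np.float64(-27.0), 161), (np.float64(-25.5), 163), (np.float64(-24.0), 162), (np.float64(-22.5), 159), (np.float64(-21.0), 153), (np.float64(-19.5), 143), (np.float64(-18.0), 130), (np.float64(-16.5), 119), (np.float64(-15.0), 118), (np.float64(-13.5), 128), (np.float64(-12.0), 140), (np.float64(-10.5), 148), (np.float64(-9.0), 150), (np.float64(-7.5), 145), (np.float64(-6.0), 136), (np.float64(-4.5), 120), (np.float64(-3.0), 100), (np.float64(-1.5), 83), (np.float64(0.0), 76), (np.float64(1.5), 83), (np.float64(3.0), 102), (np.float64(4.5), 123), (np.float64(6.0), 140), (np.float64(7.5), 150), (np.float64(9.0), 154), (np.float64(10.5), 153), (np.float64(12.0), 148), (np.float64(13.5), 137), (np.float64(15.0), 126), (np.float64(16.5), 121), (np.float64(18.0), 127), (np.float64(19.5), 141), (np.float64(21.0), 154), (np.float64(22.5), 161), (np.float64(24.0), 164), (np.float64(25.5), 163), (np.float64(27.0), 159), (np.float64(28.5), 153), (np.float64(30.0), 147), (np.float64(31.5), 144), (np.float64(33.0), 148), (np.float64(34.5), 153), (np.float64(36.0), 158), (np.float64(37.5), 161), (np.float64(39.0), 162), (np.float64(40.5), 161), (np.float64(42.0), 161), (np.float64(43.5), 161), (np.float64(45.0), 161)]
```

The averaged cross-profile puts the slot at y = 0, the plate edges at ±31 mm and the guides at ±16 mm, so the lane line is right. Lowering, and checking force just below the guide tops.

```bash
python3 drive.py '0 .0006 -.0011 .015 .002 .001 0;0 .0006 -.0011 .025 .002 .001 0;0 .0006 -.0011 .029 .002 .001 0;0 .0006 -.0011 .033 .002 .001 0;0 .0006 -.0011 .033 .002 .001 0;0 .0006 -.0011 .033 .002 .001 0'; python3 -c "
from h import *
go(*lane(.02),.030,2.267)"
```

```text
clock: 15.55
eef_pos: [0.5535, 0.1382, 0.0413]
tcp_rot: [0.906, -0.423, 0.001, -0.002]
force: [5.1, 3.1, -1.0]
opening: 0.279
grasp_force: 31.6
t=15.55 pos [0.5535 0.1382 0.0413] yaw -0.874 -> d [-0.0001  0.0022  0.0113] rv [-0.004 -0.001  0.001] rows>= 0.2
```

Lateral force of 6 N from the +y guide: the lane lies a few mm towards −y. Shifting and watching the force.

```bash
python3 drive.py '0 0 -.0025 0 0 0 0;0 0 -.0025 0 0 0 0;0 0 -.0025 0 0 0 0;0 0 -.0025 0 0 0 0'; python3 -c "
from h import *
go(*lane(.02),.030,2.267);f=robot.state()['force'];print(f[:2]@AX,f[:2]@AY,f[2])"; python3 drive.py '0 0 -.002 0 0 0 0;0 0 -.002 0 0 0 0;0 0 -.002 0 0 0 0;0 0 -.002 0 0 0 0'; python3 -c "
from h import *
go(*lane(.02),.030,2.267);f=robot.state()['force'];print(f[:2]@AX,f[:2]@AY,f[2])"
```

```text
clock: 16.05
eef_pos: [0.5535, 0.1385, 0.0413]
tcp_rot: [0.906, -0.423, -0.0, 0.0]
force: [1.3, 2.3, -0.8]
opening: 0.28
grasp_force: 31.8
t=16.05 pos [0.5535 0.1385 0.0413] yaw -0.874 -> d [0.0002 0.0024 0.0113] rv [0. 0. 0.] rows>= 0.2
0.9428604692240714 -2.4257183477500392 -0.8000324306108931
clock: 16.55
eef_pos: [0.5551, 0.1396, 0.0415]
tcp_rot: [0.906, -0.423, -0.0, 0.0]
force: [0.3, 0.1, -0.3]
opening: 0.276
grasp_force: 32.0
t=16.55 pos [0.5551 0.1396 0.0415] yaw -0.874 -> d [-0.      0.0043  0.0115] rv [ 0. -0.  0.] rows>= 0.2
-0.13808148980731455 -0.317223275403361 -0.33737385809637516
```

Zero lateral force at y = −4.4 mm, so the vial is free between the guides there. Lowering to the floor, releasing and retreating.

```bash
python3 drive.py '0 0 0 .006 0 0 0;0 0 0 .011 0 0 0;0 0 0 .011 0 0 0;0 0 0 .011 0 0 0'; python3 -c "
from h import *
f=robot.state()['force'];print(f[:2]@AX,f[:2]@AY,f[2])"; python3 drive.py '.35 0 0 0 0 0 0;.42 0 0 0 0 0 0;.45 0 0 0 0 0 0;.45 0 0 0 0 0 0;.45 0 0 -.02 0 0 0;.45 0 0 -.06 0 0 0;.5 0 0 -.12 0 0 0;.5 0 0 -.15 0 0 0'; python3 -c "
from h import *
tray(); go(*V['v2'],.18,-.115)
S=avg('scene',4);grid(S,(150,215,225,290),7,'placed1')"
```

```text
clock: 17.05
eef_pos: [0.5552, 0.1398, 0.0304]
tcp_rot: [0.906, -0.423, -0.0, 0.0]
force: [-0.1, -0.3, -0.1]
opening: 0.279
grasp_force: 31.2
-0.18507310130302326 0.2978813424950604 -0.05866552748227424
clock: 18.05
eef_pos: [0.5564, 0.1401, 0.1839]
tcp_rot: [0.906, -0.423, 0.001, -0.001]
force: [-0.0, 0.4, -0.8]
opening: 0.501
grasp_force: 0.0
tray blob [(1204, (np.float64(253.66), np.float64(233.45)), (217, 200, 75, 60)), (9, (np.float64(250.56), np.float64(247.11)), (249, 246, 4, 3))]
t=18.10 pos [0.5577 0.1405 0.187 ] yaw -0.874 -> d [0.0833 0.2271 0.0056] rv [-0.006 -0.006 -0.759] rows>= 4.0
```

View pics/placed1.png

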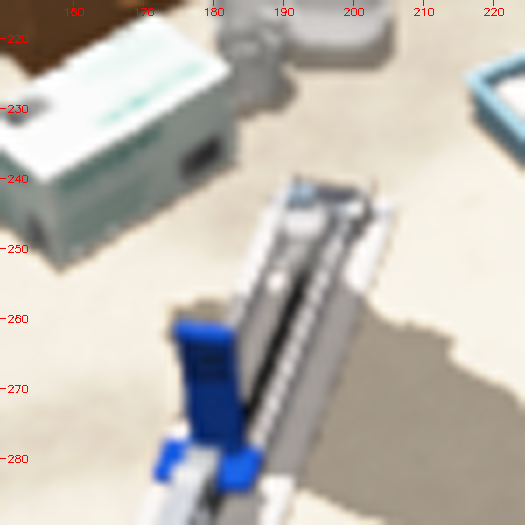

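The first vial stands upright beside the gate (cap near scene (192.5,242)), and the tray is unmoved. On to vial 2.

```bash
cat >> h.py <<'E'
G=G-.0044*AY
V={k:(a+.002,b+.001) for k,(a,b) in V.items()}
def F(): f=robot.state()['force'];print("F lane x %.1f y %.1f z %.1f"%(f[:2]@AX,f[:2]@AY,f[2]))
E
python3 drive.py '.5 .0833 .2271 0 -.006 -.006 -.759;.5 .0833 .2271 0 -.006 -.006 -.759;.5 .0833 .2271 0 -.006 -.006 -.759;.5 .0833 .2271 0 -.006 -.006 -.759;.5 .0833 .2271 0.005 -.006 -.006 -.759;.5 .0833 .2271 0.06 -.006 -.006 -.759;.5 .0833 .2271 0.06 -.006 -.006 -.759;.5 .0833 .2271 0.06 -.006 -.006 -.759'; python3 -c "
from h import *
go(*V['v2'],.028,-.115)"
```

```text
clock: 19.3
eef_pos: [0.4345, -0.0696, 0.1208]
tcp_rot: [0.998, -0.057, -0.005, 0.001]
force: [0.3, -0.3, 1.2]
opening: 0.5
grasp_force: 0.0
t=19.30 pos [ 0.4345 -0.0696  0.1208] yaw -0.115 -> d [ 0.0051 -0.0024  0.0928] rv [0.003 0.009 0.   ] rows>= 1.5
```

```bash
python3 drive.py '.5 .004 -.002 .03 0.003 .009 0;.5 .004 -.002 .05 0.003 .009 0;.5 .004 -.002 .05 0.003 .009 0;.5 .004 -.002 .05 .003 .009 0;.5 .004 -.002 .05 .003 .009 0'; python3 -c "
from h import *
go(*V['v2'],.029,-.115)"
```

```text
clock: 19.92
eef_pos: [0.4392, -0.0685, 0.0717]
tcp_rot: [0.998, -0.058, 0.002, 0.0]
force: [-0.5, 0.4, 0.1]
opening: 0.503
grasp_force: 0.0
t=19.93 pos [ 0.4392 -0.0685  0.0717] yaw -0.115 -> d [-0.0004 -0.0005  0.0427] rv [ 0.    -0.004 -0.   ] rows>= 0.7
```

```bash
python3 drive.py '.5 0 0 .025 0 0 0;.5 0 0 .04 0 0 0;.5 0 0 .043 0 0 0;.5 0 0 .043 0 0 0;0 0 0 .043 0 0 0;0 0 0 .043 0 0 0;0 0 0 .043 0 0 0;0 0 0 .043 0 0 0' 30;python3 drive.py '0 0 0 0 0 0 0;0 0 0 0 0 0 0;0 0 0 -.01 0 0 0;0 0 0 -.03 0 0 0;0 0 0 -.07 0 0 0;0 0 0 -.13 0 0 0;0 0 0 -.16 0 0 0;0 0 0 -.16 0 0 0'; python3 -c "
from h import *
go(*lane(.052),.1,2.267)"
```

```text
clock: 20.92
eef_pos: [0.4389, -0.0685, 0.0281]
tcp_rot: [0.998, -0.058, 0.001, 0.0]
force: [-1.6, 0.6, 6.7]
opening: 0.28
grasp_force: 29.4
clock: 21.92
eef_pos: [0.4396, -0.0685, 0.1904]
tcp_rot: [0.998, -0.058, 0.003, 0.0]
force: [-0.3, -0.1, -0.5]
opening: 0.28
grasp_force: 29.5
t=21.93 pos [ 0.4396 -0.0685  0.1904] yaw -0.115 -> d [ 0.0669 -0.2422  0.0908] rv [-0.002 -0.007  0.759] rows>= 4.3
```

```bash
python3 drive.py '0 .0669 -.2422 0 0 0 .759;0 .0669 -.2422 0 0 0 .759;0 .0669 -.2422 0 0 0 .759;0 .0669 -.2422 0 0 0 .759;0 .0669 -.2422 0 0 0 .759;0 .0669 -.2422 .06 0 0 .759;0 .0669 -.2422 .09 0 0 .759;0 .0669 -.2422 .09 0 0 .759';python3 drive.py '0 0 0 0 0 0 0;0 0 0 0 0 0 0;0 0 0 0 0 0 0'; python3 -c "
from h import *
go(*lane(.052),.06,2.267)"
```

```text
clock: 22.92
eef_pos: [0.53, 0.1638, 0.0944]
tcp_rot: [0.906, -0.423, -0.002, 0.002]
force: [0.0, 0.1, 0.5]
opening: 0.28
grasp_force: 29.6
clock: 23.3
eef_pos: [0.5333, 0.1645, 0.0987]
tcp_rot: [0.906, -0.423, 0.001, -0.001]
force: [0.3, -0.9, -0.7]
opening: 0.278
grasp_force: 29.6
t=23.30 pos [0.5333 0.1645 0.0987] yaw -0.875 -> d [ 0.001  -0.0007  0.0387] rv [-0.003 -0.002 -0.   ] rows>= 0.6
```

```bash
python3 drive.py '0 .001 -.0007 .025 0 0 0;0 .001 -.0007 .0387 0 0 0;0 .001 -.0007 .05 0 0 0;0 .001 -.0007 .056 0 0 0;0 .001 -.0007 .056 0 0 0;0 .001 -.0007 .056 0 0 0'; python3 -c "
from h import *
F();go(*lane(.052),.0302,2.267)"
```

```text
clock: 24.05
eef_pos: [0.5342, 0.1643, 0.0419]
tcp_rot: [0.906, -0.423, 0.001, -0.0]
force: [0.0, -0.5, -0.9]
opening: 0.28
grasp_force: 29.6
F lane x -0.4 y 0.3 z -0.9
t=24.05 pos [0.5342 0.1643 0.0419] yaw -0.874 -> d [ 0.0004 -0.0003  0.0117] rv [-0.001 -0.001  0.   ] rows>= 0.2
```

No lateral force. Seating, releasing and retreating.

```bash
python3 drive.py '0 0 0 .006 0 0 0;0 0 0 .0115 0 0 0;0 0 0 .0115 0 0 0;0 0 0 .0115 0 0 0'; python3 -c "
from h import *
F()"; python3 drive.py '.35 0 0 0 0 0 0;.42 0 0 0 0 0 0;.45 0 0 0 0 0 0;.45 0 0 0 0 0 0;.45 0 0 -.02 0 0 0;.45 0 0 -.06 0 0 0;.5 0 0 -.12 0 0 0;.5 0 0 -.15 0 0 0'; python3 -c "
from h import *
tray(); go(*V['v3'],.18,-.115)"
```

```text
clock: 24.55
eef_pos: [0.5337, 0.1641, 0.0298]
tcp_rot: [0.906, -0.423, 0.001, 0.0]
force: [0.1, 0.4, -0.9]
opening: 0.277
grasp_force: 30.1
F lane x 0.2 y -0.4 z -0.9
clock: 25.55
eef_pos: [0.5347, 0.1646, 0.1833]
tcp_rot: [0.906, -0.423, 0.002, -0.002]
force: [-0.1, 0.4, -0.6]
opening: 0.498
grasp_force: 0.0
tray blob [(1206, (np.float64(253.75), np.float64(233.38)), (218, 200, 74, 60)), (9, (np.float64(264.0), np.float64(241.0)), (262, 240, 5, 3))]
t=25.60 pos [0.5361 0.1651 0.1864] yaw -0.874 -> d [0.1518 0.2615 0.0048] rv [-0.006 -0.007 -0.759] rows>= 4.8
```

```bash
python3 drive.py '.5 .1518 .2615 0 -.004 -.004 -.759;.5 .1518 .2615 0 -.004 -.004 -.759;.5 .1518 .2615 0 -.004 -.004 -.759;.5 .1518 .2615 0 -.004 -.004 -.759;.5 .1518 .2615 0 -.004 -.004 -.759;.5 .1518 .2615 0.06 -.004 -.004 -.759;.5 .1518 .2615 0.1 -.004 -.004 -.759;.5 .1518 .2615 0.1 -.004 -.004 -.759'; python3 drive.py '.5 0 0 0 0 0 0;.5 0 0 0 0 0 0;.5 0 0 0 0 0 0'; python3 -c "
from h import *
go(*V['v3'],.029,-.115)"
```

```text
clock: 26.6
eef_pos: [0.4283, -0.1198, 0.0779]
tcp_rot: [0.998, -0.058, -0.005, 0.001]
force: [0.1, 0.6, 0.1]
opening: 0.498
grasp_force: 0.0
clock: 26.98
eef_pos: [0.4315, -0.1201, 0.0812]
tcp_rot: [0.998, -0.057, -0.001, 0.001]
force: [0.7, -0.0, -0.2]
opening: 0.499
grasp_force: 0.0
t=26.98 pos [ 0.4315 -0.1201  0.0812] yaw -0.115 -> d [ 0.0013 -0.0013  0.0522] rv [0.003 0.001 0.   ] rows>= 0.8
```

```bash
python3 drive.py '.5 .0013 -.0013 .03 0 0 0;.5 .0013 -.0013 .05 0 0 0;.5 .0013 -.0013 .0525 0 0 0;.5 .0013 -.0013 .0525 0 0 0;0 .0013 -.0013 .0525 0 0 0;0 .0013 -.0013 .0525 0 0 0;0 .0013 -.0013 .0525 0 0 0;0 .0013 -.0013 .0525 0 0 0' 30;python3 drive.py '0 0 0 0 0 0 0;0 0 0 0 0 0 0;0 0 0 -.01 0 0 0;0 0 0 -.03 0 0 0;0 0 0 -.07 0 0 0;0 0 0 -.13 0 0 0;0 0 0 -.16 0 0 0;0 0 0 -.16 0 0 0'; python3 -c "
from h import *
go(*lane(.084),.1,2.267)"
```

```text
clock: 27.98
eef_pos: [0.4325, -0.1192, 0.0284]
tcp_rot: [0.998, -0.058, -0.001, 0.001]
force: [-0.8, -0.2, 7.4]
opening: 0.278
grasp_force: 29.3
clock: 28.98
eef_pos: [0.4339, -0.1189, 0.1905]
tcp_rot: [0.998, -0.058, 0.001, 0.001]
force: [-0.3, 0.2, -1.3]
opening: 0.276
grasp_force: 29.5
t=28.98 pos [ 0.4339 -0.1189  0.1905] yaw -0.115 -> d [ 0.0441 -0.3151  0.0898] rv [ 0.002 -0.003  0.759] rows>= 5.3
```

```bash
python3 drive.py '0 .0441 -.3151 0 0 0 .759;0 .0441 -.3151 0 0 0 .759;0 .0441 -.3151 0 0 0 .759;0 .0441 -.3151 0 0 0 .759;0 .0441 -.3151 0 0 0 .759;0 .0441 -.3151 .03 0 0 .759;0 .0441 -.3151 .08 0 0 .759;0 .0441 -.3151 .09 0 0 .759';python3 drive.py '0 0 0 0 0 0 0;0 0 0 0 0 0 0;0 0 0 0 0 0 0'; python3 -c "
from h import *
go(*lane(.084),.06,2.267)"
```

```text
clock: 29.98
eef_pos: [0.5088, 0.1891, 0.0929]
tcp_rot: [0.907, -0.422, -0.004, 0.005]
force: [-0.8, -1.5, 0.8]
opening: 0.279
grasp_force: 29.6
clock: 30.35
eef_pos: [0.5133, 0.1884, 0.0982]
tcp_rot: [0.906, -0.424, -0.001, 0.001]
force: [-0.0, -0.8, -0.4]
opening: 0.279
grasp_force: 29.6
t=30.35 pos [0.5133 0.1884 0.0982] yaw -0.876 -> d [ 0.0002 -0.0009  0.0382] rv [ 0.002  0.001 -0.002] rows>= 0.6
```

```bash
python3 drive.py '0 0 -.0009 .025 0 0 0;0 0 -.0009 .0387 0 0 0;0 0 -.0009 .05 0 0 0;0 0 -.0009 .056 0 0 0;0 0 -.0009 .056 0 0 0;0 0 -.0009 .056 0 0 0'; python3 -c "
from h import *
F();go(*lane(.084),.0302,2.267)"
```

```text
clock: 31.1
eef_pos: [0.5129, 0.1897, 0.0409]
tcp_rot: [0.906, -0.423, -0.001, 0.002]
force: [0.1, -0.4, -0.8]
opening: 0.279
grasp_force: 29.6
F lane x -0.4 y 0.2 z -0.8
t=31.10 pos [0.5129 0.1897 0.0409] yaw -0.874 -> d [ 0.0015 -0.0004  0.0107] rv [0.004 0.001 0.   ] rows>= 0.2
```

```bash
python3 drive.py '0 0 0 .006 0 0 0;0 0 0 .0105 0 0 0;0 0 0 .0105 0 0 0;0 0 0 .0105 0 0 0'; python3 -c "
from h import *
F()"; python3 drive.py '.35 0 0 0 0 0 0;.42 0 0 0 0 0 0;.45 0 0 0 0 0 0;.45 0 0 0 0 0 0;.45 0 0 -.02 0 0 0;.45 0 0 -.06 0 0 0;.5 0 0 -.12 0 0 0;.5 0 0 -.15 0 0 0'; python3 -c "
from h import *
tray(); go(*V['v4'],.18,-.115)"
```

```text
clock: 31.6
eef_pos: [0.5123, 0.1893, 0.0302]
tcp_rot: [0.906, -0.423, -0.002, 0.002]
force: [-2.2, -1.4, 4.9]
opening: 0.278
grasp_force: 30.1
F lane x 0.3 y 2.6 z 4.9
clock: 32.6
eef_pos: [0.5142, 0.1901, 0.1832]
tcp_rot: [0.906, -0.423, -0.0, 0.0]
force: [0.1, 0.3, -0.1]
opening: 0.502
grasp_force: 0.0
tray blob [(1212, (np.float64(253.59), np.float64(233.66)), (217, 200, 74, 60)), (11, (np.float64(263.73), np.float64(241.27)), (262, 240, 5, 4))]
t=32.65 pos [0.5156 0.1907 0.1862] yaw -0.874 -> d [0.1975 0.1003 0.006 ] rv [-0.003 -0.002 -0.759] rows>= 4.0
```

```bash
python3 drive.py '.5 .1975 .1003 0 0 0 -.759;.5 .1975 .1003 0 0 0 -.759;.5 .1975 .1003 0 0 0 -.759;.5 .1975 .1003 0 0 0 -.759;.5 .1975 .1003 0 0 0 -.759;.5 .1975 .1003 .04 0 0 -.759;.5 .1975 .1003 .06 0 0 -.759;.5 .1975 .1003 .06 0 0 -.759'; python3 drive.py '.5 0 0 0 0 0 0;.5 0 0 0 0 0 0;.5 0 0 0 0 0 0'; python3 -c "
from h import *
go(*V['v4'],.029,-.115)
S=avg('scene',3);grid(S,(150,185,255,290),7,'look')
for x in(.02,.052,.084): print(proj(S,[*lane(x,.0044),.051]))
b=mask(S,(100,40,120),(125,150,255),(160,215,210,275)); print(blobs(b,3))"
```

```text
clock: 33.65
eef_pos: [0.5614, -0.0262, 0.1186]
tcp_rot: [0.998, -0.058, -0.004, 0.001]
force: [-0.1, -0.5, 0.2]
opening: 0.501
grasp_force: 0.0
clock: 34.02
eef_pos: [0.5632, -0.0261, 0.1211]
tcp_rot: [0.998, -0.058, -0.001, 0.001]
force: [-0.9, -0.7, -1.7]
opening: 0.499
grasp_force: 0.0
t=34.02 pos [ 0.5632 -0.0261  0.1211] yaw -0.115 -> d [ 0.0022 -0.0014  0.0921] rv [ 0.002  0.002 -0.   ] rows>= 1.5
[193.16386185 243.42937438]
[190.43211299 250.10373877]
[187.60082918 257.02129261]
[(13, (np.float64(178.38), np.float64(261.77)), (175, 261, 9, 4)), (4, (np.float64(183.0), np.float64(268.5)), (183, 267, 1, 4)), (4, (np.float64(176.0), np.float64(270.5)), (176, 269, 1, 4))]
```

```bash
python3 drive.py '.5 .0022 -.0014 .04 0 0 0;.5 .0022 -.0014 .08 0 0 0;.5 .0022 -.0014 .0925 0 0 0;.5 .0022 -.0014 .0925 0 0 0;0 .0022 -.0014 .0925 0 0 0;0 .0022 -.0014 .0925 0 0 0;0 .0022 -.0014 .0925 0 0 0;0 .0022 -.0014 .0925 0 0 0' 30;python3 drive.py '0 0 0 0 0 0 0;0 0 0 0 0 0 0;0 0 0 -.01 0 0 0;0 0 0 -.03 0 0 0;0 0 0 -.07 0 0 0;0 0 0 -.13 0 0 0;0 0 0 -.16 0 0 0;0 0 0 -.16 0 0 0'; python3 -c "
from h import *
go(*lane(.116),.14,2.267)"
```

```text
clock: 35.17
eef_pos: [0.5659, -0.0252, 0.0293]
tcp_rot: [0.998, -0.058, -0.001, 0.001]
force: [-0.6, 0.2, 6.6]
opening: 0.282
grasp_force: 30.0
clock: 36.17
eef_pos: [0.5668, -0.0249, 0.1912]
tcp_rot: [0.998, -0.058, 0.001, 0.001]
force: [-0.1, 0.1, -0.6]
opening: 0.281
grasp_force: 29.5
t=36.17 pos [ 0.5668 -0.0249  0.1912] yaw -0.115 -> d [-0.1002 -0.2283  0.0507] rv [ 0.001 -0.002  0.759] rows>= 4.1
```

```bash
python3 drive.py '0 -.1002 -.2283 0 0 0 .759;0 -.1002 -.2283 0 0 0 .759;0 -.1002 -.2283 0 0 0 .759;0 -.1002 -.2283 0 0 0 .759;0 -.1002 -.2283 0 0 0 .759;0 -.1002 -.2283 .04 0 0 .759;0 -.1002 -.2283 .09 0 0 .759;0 -.1002 -.2283 .09 0 0 .759';python3 drive.py '0 0 0 0 0 0 0;0 0 0 0 0 0 0;0 0 0 0 0 0 0'; python3 -c "
from h import *
go(*lane(.115),.06,2.267)"
```

```text
clock: 37.17
eef_pos: [0.4883, 0.2119, 0.094]
tcp_rot: [0.906, -0.423, -0.004, 0.005]
force: [-0.8, -0.7, 0.5]
opening: 0.28
grasp_force: 29.6
clock: 37.55
eef_pos: [0.4925, 0.2135, 0.099]
tcp_rot: [0.906, -0.423, -0.001, 0.001]
force: [-0.2, -0.9, -0.6]
opening: 0.275
grasp_force: 29.6
t=37.55 pos [0.4925 0.2135 0.099 ] yaw -0.875 -> d [ 0.0018 -0.0008  0.039 ] rv [0.002 0.001 0.   ] rows>= 0.6
```

```bash
python3 drive.py '0 .0015 -.0009 .025 0 0 0;0 .0015 -.0009 .0387 0 0 0;0 .0015 -.0009 .05 0 0 0;0 .0015 -.0009 .056 0 0 0;0 .0015 -.0009 .056 0 0 0;0 .0015 -.0009 .056 0 0 0'; python3 -c "
from h import *
F();go(*lane(.115),.0302,2.267)"
```

```text
clock: 38.3
eef_pos: [0.4934, 0.2127, 0.042]
tcp_rot: [0.906, -0.423, -0.001, 0.002]
force: [-0.1, -0.6, 0.4]
opening: 0.282
grasp_force: 29.6
F lane x -0.4 y 0.4 z 0.4
t=38.30 pos [0.4934 0.2127 0.042 ] yaw -0.874 -> d [ 0.0007 -0.0006  0.0118] rv [0.004 0.001 0.   ] rows>= 0.2
```

```bash
python3 drive.py '0 0 0 .006 0 0 0;0 0 0 .0118 0 0 0;0 0 0 .0118 0 0 0;0 0 0 .0118 0 0 0'; python3 -c "
from h import *
F()"; python3 drive.py '.35 0 0 0 0 0 0;.42 0 0 0 0 0 0;.45 0 0 0 0 0 0;.45 0 0 0 0 0 0;.45 0 0 -.02 0 0 0;.45 0 0 -.06 0 0 0;.5 0 0 -.12 0 0 0;.5 0 0 -.15 0 0 0'; python3 -c "
from h import *
tray()
S=avg('scene',3);b=mask(S,(108,150,60),(125,255,255),(150,225,205,310));print(blobs(b))
O=G+.125*AX
for x in(.1458,): 
  p=O+AX*x;print('paddle',p,'plus y shift',p-.0); go(*p,.12,2.267)"
```

```text
clock: 38.8
eef_pos: [0.4937, 0.2131, 0.03]
tcp_rot: [0.906, -0.423, -0.001, 0.001]
force: [0.6, 1.3, 4.0]
opening: 0.28
grasp_force: 31.6
F lane x 0.6 y -1.3 z 4.0
clock: 39.8
eef_pos: [0.4947, 0.2131, 0.1828]
tcp_rot: [0.906, -0.423, -0.0, 0.0]
force: [-0.3, 1.3, 0.4]
opening: 0.501
grasp_force: 0.0
tray blob [(1227, (np.float64(253.47), np.float64(233.54)), (217, 200, 74, 60)), (11, (np.float64(263.73), np.float64(241.27)), (262, 240, 5, 4))]
[(142, (np.float64(180.55), np.float64(272.33)), (176, 262, 11, 23)), (12, (np.float64(173.75), np.float64(280.25)), (172, 278, 4, 6))]
paddle [0.39432249 0.33208799] plus y shift [0.39432249 0.33208799]
t=40.00 pos [0.4935 0.213  0.1799] yaw -0.874 -> d [-0.1549 -0.0005  0.0601] rv [0.003 0.001 0.001] rows>= 2.7
```

All four vials are placed and the follower is still caught. Before pressing the paddle I'll move the arm aside and look at the whole lane.

```bash
python3 drive.py '.3 .065 .172 -.07 0 0 0;0 .065 .172 -.07 0 0 0;0 .065 .172 -.07 0 0 0;0 .065 .172 -.07 0 0 0'; python3 -c "
from h import *
S=avg('scene');T=avg('top');grid(T,(135,165,225,255),4.2,'a');grid(S,(155,215,225,300),5.8,'b')
a=cv2.imread('pics/a.png');b=cv2.imread('pics/b.png');h=max(a.shape[0],b.shape[0])
cv2.imwrite('pics/loaded.png',cv2.hconcat([cv2.copyMakeBorder(x,0,h-x.shape[0],0,0,cv2.BORDER_CONSTANT) for x in(a,b)]))
go(.393,.331,.12,2.267)"
```

```text
clock: 40.5
eef_pos: [0.4021, 0.0498, 0.2505]
tcp_rot: [0.905, -0.425, -0.002, 0.002]
force: [0.5, 1.7, 0.0]
opening: -0.001
grasp_force: 0.0
t=41.10 pos [0.4037 0.053  0.2502] yaw -0.874 -> d [-0.2199 -0.1709  0.1295] rv [0.005 0.001 0.001] rows>= 4.9
```

View pics/loaded.png

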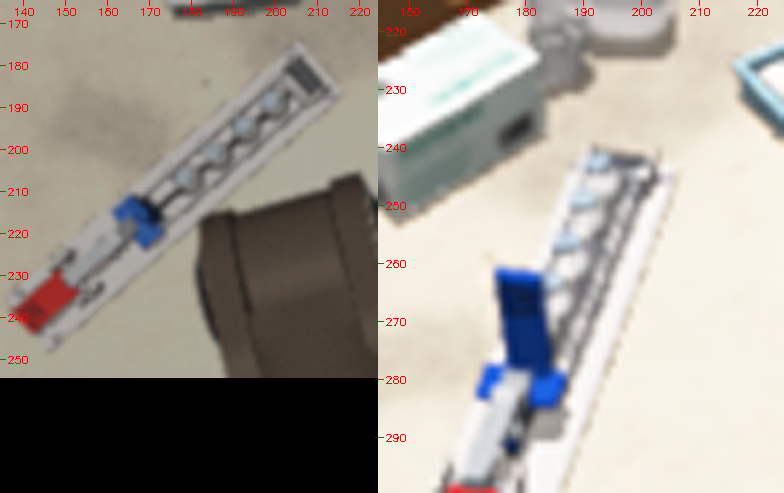

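Both views show four upright vials in a straight row in the lane (top caps from (199.5,189) to (178.5,207)), with the follower caught. All 14 views are now used. Next, the paddle.

```bash
python3 drive.py '0 -.2199 -.1709 0 0 0 0;0 -.2199 -.1709 0 0 0 0;0 -.2199 -.1709 0 0 0 0;0 -.2199 -.1709 0 0 0 0;0 -.2199 -.1709 .06 0 0 0;0 -.2199 -.1709 .1295 0 0 0;0 -.2199 -.1709 .1295 0 0 0';python3 drive.py '0 0 0 .04 0 0 0;0 0 0 .065 0 0 0;0 0 0 .065 0 0 0;0 0 0 .065 0 0 0'; python3 -c "
from h import *
F();go(.393,.331,.036,2.267)"
```

```text
clock: 41.98
eef_pos: [0.3926, 0.325, 0.1294]
tcp_rot: [0.907, -0.421, -0.001, 0.001]
force: [-0.2, 1.6, 1.0]
opening: -0.004
grasp_force: 0.0
clock: 42.48
eef_pos: [0.3942, 0.3214, 0.0666]
tcp_rot: [0.906, -0.423, -0.001, 0.001]
force: [-0.4, -0.1, 0.7]
opening: -0.001
grasp_force: 0.0
F lane x 0.2 y 0.4 z 0.7
t=42.48 pos [0.3942 0.3214 0.0666] yaw -0.875 -> d [-0.0081 -0.0053  0.0306] rv [0.003 0.001 0.   ] rows>= 0.5
```

```bash
python3 drive.py '0 -.008 -.005 0 0 0 0;0 -.008 -.005 .01 0 0 0;0 -.008 -.005 .02 0 0 0;0 -.008 -.005 .03 0 0 0;0 -.008 -.005 .03 0 0 0'; python3 -c "
from h import *
F();go(.393,.331,.026,2.267)"; python3 drive.py '0 0 0 .004 0 0 0;0 0 0 .008 0 0 0;0 0 0 .01 0 0 0;0 0 0 .01 0 0 0'; python3 -c "
from h import *
F();go(.393,.331,.026,2.267)
S=avg('scene',2);print(blobs(mask(S,(108,150,60),(125,255,255),(150,225,205,310))))"
```

```text
clock: 43.1
eef_pos: [0.3918, 0.33, 0.0349]
tcp_rot: [0.906, -0.423, -0.001, 0.002]
force: [1.0, 1.0, 0.8]
opening: 0.001
grasp_force: 0.0
F lane x 0.1 y -1.4 z 0.8
t=43.10 pos [0.3918 0.33   0.0349] yaw -0.875 -> d [ 0.     -0.0016  0.0089] rv [0.006 0.001 0.   ] rows>= 0.1
clock: 43.6
eef_pos: [0.3923, 0.3309, 0.0284]
tcp_rot: [0.906, -0.424, -0.003, 0.001]
force: [-11.1, -4.8, 43.0]
opening: 0.0
grasp_force: 21.0
F lane x 3.4 y 11.6 z 43.0
t=43.60 pos [0.3923 0.3309 0.0284] yaw -0.875 -> d [ 0.0003 -0.0006  0.0024] rv [ 0.003  0.004 -0.   ] rows>= 0.0
[(197, (np.float64(184.35), np.float64(263.09)), (177, 250, 15, 25))]
```

The follower sprang forward. Backing off the paddle at once and checking.

```bash
python3 drive.py '0 0 0 -.03 0 0 0;0 0 0 -.08 0 0 0;0 0 0 -.14 0 0 0;0 0 0 -.18 0 0 0;.5 0 0 -.18 0 0 0'; python3 -c "
from h import *
F();S=avg('scene',4);T=avg('top',4);print(blobs(mask(S,(108,150,60),(125,255,255),(150,225,205,310))));tray()
print(proj(S,[*lane(.104,.0044),.096]))
w=mask(T,(90,25,100),(110,90,255),(170,175,215,220));print(blobs(w,5)); print([proj(T,[*lane(x,.0044),.051]).round(1) for x in(.0125,.0375,.0625,.0875)])
# tray in top
print('pale T',blobs(mask(T,(75,22,90),(107,160,255),(220,165,300,240)))[:3])
import pickle;T0,_=pickle.load(open('avg0.pkl','rb'));print('before',blobs(mask(T0,(75,22,90),(107,160,255),(220,165,300,240)))[:3])
pickle.dump((T,S),open('avg1.pkl','wb'))"
```

```text
clock: 44.32
eef_pos: [0.3942, 0.3318, 0.2083]
tcp_rot: [0.906, -0.423, -0.001, -0.001]
force: [-0.5, 0.7, -0.8]
opening: 0.196
grasp_force: 0.0
F lane x 0.9 y -0.1 z -0.8
[(194, (np.float64(184.45), np.float64(263.02)), (177, 250, 15, 25))]
tray blob [(1288, (np.float64(250.09), np.float64(238.14)), (213, 205, 75, 60)), (10, (np.float64(246.2), np.float64(252.9)), (244, 252, 5, 3))]
[184.53649723 250.43101791]
[(5, (np.float64(189.4), np.float64(197.2)), (189, 196, 2, 3))]
[array([200.1, 187.4]), array([194.7, 192.1]), array([189.4, 196.8]), array([184. , 201.5])]
pale T [(980, (np.float64(257.33), np.float64(203.24)), (232, 190, 52, 26)), (152, (np.float64(255.23), np.float64(226.58)), (231, 223, 51, 8)), (132, (np.float64(257.64), np.float64(179.47)), (235, 176, 50, 8))]
before [(1417, (np.float64(258.55), np.float64(202.94)), (231, 176, 56, 55)), (48, (np.float64(259.94), np.float64(185.94)), (257, 183, 7, 7)), (43, (np.float64(275.07), np.float64(187.26)), (272, 184, 7, 7))]
```

The follower's position matches a closed-up four-vial row exactly. The tray, however, has been knocked (scene blob moved by (−3.3,+4.6) px), so I'll re-measure it.

```bash
cat > tr.py <<'E'
from h import *
import pickle
def rect(c,lo,box):
    m=mask(c,lo,(110,160,255),box); m=cv2.morphologyEx(m,cv2.MORPH_CLOSE,np.ones((7,7)))
    k=max(cv2.findContours(m,cv2.RETR_EXTERNAL,cv2.CHAIN_APPROX_NONE)[0],key=cv2.contourArea); return k
def meas(T,S):
    k=rect(T,(75,20,90),(215,160,310,250)); r=cv2.minAreaRect(k); b=cv2.boxPoints(r); P=np.array([plane(T,*p,.02) for p in b]); i=np.argsort(P[:,1])
    a=P[i[:2]];d=P[i[2:]]; print("T rect",np.round(r[1],1),"ctr",P.mean(0).round(4),"side",[round(np.linalg.norm(P[j]-P[j-1]),3) for j in range(4)],"ydir %.3f"%np.arctan2(*(d.mean(0)-a.mean(0))[:2][::-1]))
    k=rect(S,(88,35,70),(195,185,310,280)).reshape(-1,2)
    base=k[k[:,1]>225]; 
    print("S left",k[k[:,0].argmin()],"right",k[k[:,0].argmax()],"bottom",k[k[:,1].argmax()],"top",k[k[:,1].argmin()])
T0,S0=pickle.load(open("avg0.pkl","rb")); meas(T0,S0)
T=avg("top");S=avg("scene");meas(T,S);pickle.dump((T,S),open("avg2.pkl","wb"))
for c in (T0,T):   # bar: bright grey, low sat strip over the pale tray middle
    h=cv2.cvtColor(c["pixels"],cv2.COLOR_BGR2HSV)
    m=cv2.inRange(h,(0,0,60),(180,18,150));z=np.zeros_like(m);z[193:212,236:286]=255
    print("bar",blobs(m&z,8)[:3])
E
python3 tr.py
```

```text
T rect [52.3 51.2] ctr [ 0.499  -0.0744  0.02  ] side [np.float64(0.187), np.float64(0.184), np.float64(0.189), np.float64(0.184)] ydir 1.458
S left [217 225] right [291 234] bottom [245 259] top [269 200]
T rect [52.7 51.4] ctr [ 0.4854 -0.0462  0.02  ] side [np.float64(0.188), np.float64(0.185), np.float64(0.19), np.float64(0.184)] ydir 1.458
S left [213 231] right [287 241] bottom [241 265] top [266 206]
bar [(115, (np.float64(258.76), np.float64(200.61)), (242, 198, 35, 6))]
bar [(109, (np.float64(252.1), np.float64(205.1)), (236, 203, 33, 6)), (33, (np.float64(264.21), np.float64(195.39)), (255, 193, 21, 5)), (21, (np.float64(242.95), np.float64(193.71)), (236, 193, 13, 3))]
```

The tray moved by (−13.6, +28.2) mm without turning. New bar middle is about (0.489, −0.045). Checking the joint 7 range before approaching with the closing direction along tray x.

```bash
python3 -c "
from h import *
print(robot.state()['joint_pos'].round(2));F()
go(.489,-.045,.22,1.456)
c=np.array
import pickle
T0,S0=pickle.load(open('avg0.pkl','rb'));T,S=pickle.load(open('avg2.pkl','rb'))
print(plane(S,241,265,0)-plane(S0,245,259,0),plane(S,213,231,.025)-plane(S0,217,225,.025),plane(S,287,241,.0)-plane(S0,291,234,.0))
# bar ends in T now: grey mask wider box
h=cv2.cvtColor(T['pixels'],cv2.COLOR_BGR2HSV);m=cv2.inRange(h,(0,0,60),(180,18,150));z=np.zeros_like(m);z[199:214,226:280]=255
b=blobs(m&z,8)[:2];print(b,plane(T,*b[0][1],.118));
h=cv2.cvtColor(T0['pixels'],cv2.COLOR_BGR2HSV);m=cv2.inRange(h,(0,0,60),(180,18,150));z=np.zeros_like(m);z[194:208,234:286]=255
b=blobs(m&z,8)[:2];print(b,plane(T0,*b[0][1],.118))
"
```

```text
[-1.61  0.39  1.06  1.94 -0.39  1.05 -2.82]
F lane x -0.3 y 0.0 z -0.3
t=45.38 pos [0.3928 0.3309 0.2058] yaw -0.874 -> d [ 0.35    0.1674 -0.0139] rv [ 0.004 -0.001  0.811] rows>= 6.2
[-0.01290985  0.02734896  0.        ] [-1.69838628e-02  2.97968949e-02  1.11022302e-16] [-0.01735087  0.03601223  0.        ]
[(118, (np.float64(250.75), np.float64(204.98)), (233, 202, 36, 7))] [ 0.48557364 -0.04635606  0.118     ]
[(115, (np.float64(258.76), np.float64(200.61)), (242, 198, 35, 6))] [ 0.49952712 -0.07380919  0.118     ]
```

Joint 7 is near its lower limit, so I'll turn the other way (the equivalent grasp, +2.33 rad) while moving high over the tray.

```bash
python3 drive.py '.7 .35 .1674 -.06 0 0 -2.33;.7 .35 .1674 -.06 0 0 -2.33;.7 .35 .1674 -.06 0 0 -2.33;.7 .35 .1674 -.06 0 0 -2.33;.7 .35 .1674 -.06 0 0 -2.33;.7 .35 .1674 -.06 0 0 -2.33;.7 .35 .1674 -.06 0 0 -2.33;.7 .35 .1674 -.06 0 0 -2.33' 80; python3 -c "
from h import *
print(robot.state()['joint_pos'].round(2))
go(.4885,-.045,.24,1.456)"
```

```text
clock: 46.38
eef_pos: [0.4896, -0.0487, 0.2669]
tcp_rot: [0.962, 0.272, -0.002, 0.001]
force: [-0.2, 0.9, -0.0]
opening: 0.702
grasp_force: 0.0
[-0.81  0.19  0.95  1.9  -0.17  1.13 -0.81]
t=46.38 pos [ 0.4896 -0.0487  0.2669] yaw 0.551 -> d [ 0.0011 -0.0038  0.0269] rv [-0.     0.004 -0.905] rows>= 4.8
```

```bash
python3 drive.py '.7 .001 -.0038 .02 0 0 -.905;.7 .001 -.0038 .02 0 0 -.905;.7 .001 -.0038 .02 0 0 -.905;.7 .001 -.0038 .02 0 0 -.905;.7 .001 -.0038 .02 0 0 -.905;.7 .001 -.0038 .02 0 0 -.905;.7 .001 -.0038 .02 0 0 -.905'; python3 -c "
from h import *
print(robot.state()['joint_pos'].round(2))
go(.4885,-.045,.099,1.456)"
```

```text
clock: 47.25
eef_pos: [0.488, -0.0413, 0.2462]
tcp_rot: [0.748, 0.664, -0.002, -0.001]
force: [-0.2, -0.4, 0.0]
opening: 0.7
grasp_force: 0.0
[-0.68  0.19  0.77  1.93 -0.15  1.08  0.04]
t=47.25 pos [ 0.488  -0.0413  0.2462] yaw 1.452 -> d [-0.0033  0.0015  0.1472] rv [-0.004  0.002 -0.004] rows>= 2.4
```

```bash
python3 drive.py '.7 -.003 .0015 .05 0 0 0;.7 -.003 .0015 .1 0 0 0;.7 -.003 .0015 .135 0 0 0;.7 -.003 .0015 .147 0 0 0;.7 -.003 .0015 .147 0 0 0;.7 -.003 .0015 .147 0 0 0'; python3 -c "
from h import *
F();go(.4885,-.045,.099,1.456)"; python3 drive.py '0 0 0 0 0 0 0;0 0 0 0 0 0 0;0 0 0 0 0 0 0;0 0 0 0 0 0 0;0 0 0 0 0 0 0;0 0 0 0 0 0 0' 80; python3 -c "
from h import *
print(robot.state()['force'],robot.state()['torque']);go(.4885,-.045,.099,1.456)"
```

```text
clock: 48.0
eef_pos: [0.4896, -0.0447, 0.1004]
tcp_rot: [0.747, 0.665, -0.001, 0.0]
force: [0.3, -0.2, 1.0]
opening: 0.703
grasp_force: 0.0
F lane x -0.4 y -0.1 z 1.0
t=48.00 pos [ 0.4896 -0.0447  0.1004] yaw 1.456 -> d [-0.0004 -0.001   0.0014] rv [-0.002  0.002 -0.   ] rows>= 0.0
clock: 48.75
eef_pos: [0.4889, -0.0445, 0.0997]
tcp_rot: [0.746, 0.665, -0.002, -0.0]
force: [-0.7, 1.9, 6.7]
opening: 0.099
grasp_force: 78.1
[-0.73833252  1.85297709  6.73282088] [0.1441385  0.18260257 0.13957359]
t=48.75 pos [ 0.4889 -0.0445  0.0997] yaw 1.456 -> d [-0.0005 -0.0003  0.0007] rv [-0.003  0.002  0.   ] rows>= 0.0
```

The bar is gripped (8.4 mm reading, 78 N). Lifting the tray.

```bash
python3 drive.py '0 0 0 -.01 0 0 0;0 0 0 -.03 0 0 0;0 0 0 -.06 0 0 0;0 0 0 -.09 0 0 0;0 0 0 -.12 0 0 0;0 0 0 -.14 0 0 0;0 0 0 -.155 0 0 0;0 0 0 -.155 0 0 0'; python3 -c "
from h import *
print(robot.state()['force'],robot.state()['torque'])
SX=np.array([.757,-.656]);H=np.array([.4925,-.3663]);A=H-.12*SX
go(*A,.256,.857)"
```

```text
clock: 49.75
eef_pos: [0.4895, -0.0443, 0.2549]
tcp_rot: [0.746, 0.665, -0.001, -0.0]
force: [-0.5, -0.7, -3.7]
opening: 0.099
grasp_force: 78.3
[-0.50826361 -0.65805485 -3.68759402] [ 0.03103941 -0.04928693 -0.01670337]
t=49.75 pos [ 0.4895 -0.0443  0.2549] yaw 1.456 -> d [-0.2517 -0.0594 -0.0005] rv [-0.002  0.002  0.599] rows>= 4.1
```

```bash
python3 drive.py '0 -.03 -.007 0 0 0 .07;0 -.07 -.0165 0 0 0 .17;0 -.11 -.026 0 0 0 .26;0 -.15 -.035 0 0 0 .36;0 -.19 -.045 0 0 0 .45;0 -.225 -.053 0 0 0 .54;0 -.245 -.058 0 0 0 .58;0 -.2517 -.0594 0 0 0 .599'; python3 drive.py '0 0 0 0 0 0 0;0 0 0 0 0 0 0;0 0 0 0 0 0 0;0 0 0 0 0 0 0'; python3 -c "
from h import *
print(robot.state()['force'],robot.state()['torque'])
SX=np.array([.757,-.656]);H=np.array([.4925,-.3663]);A=H-.12*SX
go(*A,.256,.857);go(*H,.256,.857)
S=avg('scene',4);T=avg('top',4);import pickle;pickle.dump((T,S),open('avg3.pkl','wb'))
# tilt check: upright tray posts/rim in S
k=mask(S,(88,35,70),(110,160,255),(250,100,384,300));print(blobs(k,30))"
```

```text
clock: 50.75
eef_pos: [0.3996, -0.289, 0.2543]
tcp_rot: [0.911, 0.413, -0.003, -0.0]
force: [0.6, 0.8, -3.7]
opening: 0.099
grasp_force: 78.3
clock: 51.25
eef_pos: [0.4017, -0.287, 0.255]
tcp_rot: [0.909, 0.416, -0.002, 0.0]
force: [-0.6, -0.1, -3.3]
opening: 0.097
grasp_force: 78.3
[-0.56195519 -0.05383838 -3.30142868] [ 0.01161931 -0.02290041  0.01866095]
t=51.25 pos [ 0.4017 -0.287   0.255 ] yaw 0.858 -> d [-0.0004  0.0004 -0.001 ] rv [-0.002  0.004  0.001] rows>= 0.0
t=51.25 pos [ 0.4017 -0.287   0.255 ] yaw 0.858 -> d [-0.0006  0.1206 -0.0012] rv [-0.002  0.004  0.001] rows>= 1.9
[(950, (np.float64(318.29), np.float64(185.74)), (293, 156, 53, 47)), (451, (np.float64(271.79), np.float64(173.91)), (264, 158, 16, 33)), (137, (np.float64(272.83), np.float64(134.31)), (268, 122, 10, 23))]
```

Tray in front of the hooks, weight steady at 3.5 N. Moving in over the hooks slowly.

```bash
python3 drive.py '0 0 .02 0 0 0 0;0 0 .04 0 0 0 0;0 0 .06 0 0 0 0;0 0 .08 0 0 0 0;0 0 .1 0 0 0 0;0 0 .113 0 0 0 0;0 0 .1206 0 0 0 0;0 0 .1206 0 0 0 0'; python3 drive.py '0 0 0 .01 0 0 0;0 0 0 .02 0 0 0;0 0 0 .03 0 0 0;0 0 0 .04 0 0 0;0 0 0 .048 0 0 0;0 0 0 .048 0 0 0;0 0 0 .048 0 0 0'; python3 -c "
from h import *
print(robot.state()['force'],robot.state()['torque'])
go(.4925,-.3663,.191,.857)"
```

```text
clock: 52.65
eef_pos: [0.4925, -0.3666, 0.2547]
tcp_rot: [0.91, 0.415, -0.002, 0.0]
force: [-0.9, -0.3, -3.5]
opening: 0.096
grasp_force: 78.3
clock: 53.52
eef_pos: [0.4924, -0.3668, 0.2071]
tcp_rot: [0.91, 0.416, -0.002, 0.0]
force: [1.1, 0.0, -3.3]
opening: 0.099
grasp_force: 78.3
[ 1.11169484  0.02513286 -3.3170405 ] [-0.01767491 -0.0278472   0.03116699]
t=53.52 pos [ 0.4924 -0.3668  0.2071] yaw 0.857 -> d [ 0.0005 -0.0003  0.0161] rv [-0.001  0.004  0.   ] rows>= 0.3
```

```bash
python3 drive.py '0 0 0 .004 0 0 0;0 0 0 .008 0 0 0;0 0 0 .011 0 0 0;0 0 0 .011 0 0 0;0 0 0 .011 0 0 0'; python3 -c "
from h import *
print(robot.state()['force'],robot.state()['torque'])
go(.4925,-.3663,.191,.857)"
```

```text
clock: 54.15
eef_pos: [0.4923, -0.3667, 0.1958]
tcp_rot: [0.91, 0.416, -0.002, 0.0]
force: [0.1, -0.2, -2.6]
opening: 0.098
grasp_force: 78.4
[ 0.1345362  -0.22457541 -2.63129215] [-0.00338594  0.04805724 -0.01082415]
t=54.15 pos [ 0.4923 -0.3667  0.1958] yaw 0.857 -> d [ 0.0004 -0.0001  0.0048] rv [-0.002  0.004  0.   ] rows>= 0.1
```

```bash
python3 drive.py '0 0 0 .002 0 0 0;0 0 0 .003 0 0 0;0 0 0 .003 0 0 0;0 0 0 .003 0 0 0'; python3 -c "
from h import *
print(robot.state()['force'],robot.state()['torque'])"; python3 drive.py '0 0 0 .001 0 0 0;0 0 0 .002 0 0 0;0 0 0 .002 0 0 0;0 0 0 .002 0 0 0'; python3 -c "
from h import *
f=robot.state();print(f['force'],f['torque'],f['force'][:2]@[.757,-.656])"
```

```text
clock: 54.65
eef_pos: [0.4923, -0.3666, 0.1928]
tcp_rot: [0.91, 0.416, -0.002, 0.0]
force: [-1.1, -0.8, -3.6]
opening: 0.095
grasp_force: 78.4
[-1.08289116 -0.76014475 -3.60734667] [ 0.04270009  0.00031663 -0.04862045]
clock: 55.15
eef_pos: [0.4928, -0.3672, 0.1912]
tcp_rot: [0.91, 0.416, -0.002, 0.001]
force: [2.1, -2.5, 1.4]
opening: 0.094
grasp_force: 78.7
[ 2.10027598 -2.46754545  1.36157027] [-0.44097277 -0.58042888 -0.04449509] 3.20861872997506
```

The bar rests on the hooks: support force is 5 N, and a 3 N push towards +x means it lies on the front side of the V. Nudging 1.5 mm in +x, then releasing gently.

```bash
python3 drive.py '0 0 .0015 0.0005 0 0 0;0 0 .0015 0.0005 0 0 0;.12 0 .0015 .0005 0 0 0;.16 0 .0015 .0005 0 0 0;.2 0 .0015 .0005 0 0 0;.3 0 .0015 .0005 0 0 0;.4 0 .0015 .0005 0 0 0;.5 0 .0015 .0005 0 0 0' 20; python3 drive.py '.5 0 0 0 0 0 0;.5 0 0 0 0 0 0;.5 0 0 0 0 0 0;.5 0 0 0 0 0 0;.5 0 0 0 0 0 0;.5 0 0 0 0 0 0'; python3 -c "
from h import *
f=robot.state();print(f['force'],f['torque'])
S=avg('scene',4)
k=mask(S,(88,35,70),(110,160,255),(250,100,384,300));print(blobs(k,30))"
```

```text
clock: 56.15
eef_pos: [0.4934, -0.3676, 0.1903]
tcp_rot: [0.91, 0.416, -0.002, 0.0]
force: [-0.3, 0.0, -0.2]
opening: 0.501
grasp_force: 0.0
clock: 56.9
eef_pos: [0.4934, -0.3676, 0.1903]
tcp_rot: [0.91, 0.416, -0.002, 0.0]
force: [0.5, -0.4, -0.0]
opening: 0.498
grasp_force: 0.0
[ 0.51062293 -0.36051686 -0.04098114] [ 0.00090337 -0.02169232 -0.06061811]
[(667, (np.float64(308.61), np.float64(181.33)), (290, 153, 42, 45)), (446, (np.float64(271.79), np.float64(173.9)), (264, 158, 16, 33)), (136, (np.float64(272.82), np.float64(134.24)), (268, 122, 10, 23))]
```

Released and still hanging. Lifting straight up, then checking that it hangs level and still.

```bash
python3 drive.py '.5 0 0 -.01 0 0 0;.5 0 0 -.03 0 0 0;.5 0 0 -.06 0 0 0;.5 0 0 -.1 0 0 0;.5 0 0 -.14 0 0 0;.5 0 0 -.16 0 0 0;.5 0 0 -.16 0 0 0';python3 drive.py '.5 -.05 -.15 -.16 0 0 0;.5 -.05 -.15 -.16 0 0 0;.5 -.05 -.15 -.16 0 0 0;.5 -.05 -.15 -.16 0 0 0;.5 -.05 -.15 -.16 0 0 0;.5 -.05 -.15 -.16 0 0 0;.5 -.05 -.15 -.16 0 0 0;.5 -.05 -.15 -.16 0 0 0';python3 -c "
from h import *
T=avg('top',3);S=avg('scene',3)
k=mask(S,(88,35,70),(110,160,255),(280,100,384,300));print(blobs(k,30))
for z in(.0915,): 
  SX=np.array([.757,-.656]);SY=-np.array([-.656,-.757]);H=np.array([.4915,-.3668])
  for c,n in((S,'S'),(T,'T')):
    for a,b,h in((-90,-92,.1165),(-90,92,.1165),(90,92,.1165),(90,-92,.1165),(-90,-92,.0915),(0,64,.2095),(0,-64,.2095)): print(n,(a,b,h),proj(c,[*(H+SX*a/1e3+SY*b/1e3),h]).round(0),end=' ')
    print()
q=max(cv2.findContours(k,cv2.RETR_EXTERNAL,cv2.CHAIN_APPROX_NONE)[0],key=cv2.contourArea).reshape(-1,2)
print('S extremes',q[q[:,0].argmin()],q[q[:,0].argmax()],q[q[:,1].argmax()],q[q[:,1].argmin()])
k=mask(T,(75,22,80),(110,160,255),(290,140,400,260));print('T',blobs(k,20))
k=cv2.morphologyEx(k,cv2.MORPH_CLOSE,np.ones((9,9)));q=max(cv2.findContours(k,cv2.RETR_EXTERNAL,cv2.CHAIN_APPROX_NONE)[0],key=cv2.contourArea);r=cv2.minAreaRect(q);b=cv2.boxPoints(r);print(b.round(0),[plane(T,*p,.1165).round(3) for p in b])
print(blobs(mask(S,(108,150,60),(125,255,255),(150,225,205,310))))
"
```

```text
clock: 57.98
eef_pos: [0.4942, -0.3682, 0.3531]
tcp_rot: [0.91, 0.415, -0.001, 0.002]
force: [-0.5, 0.7, 0.3]
opening: 0.5
grasp_force: 0.0
clock: 58.98
eef_pos: [0.3489, -0.3063, 0.5099]
tcp_rot: [0.91, 0.415, -0.004, -0.0]
force: [-0.6, -0.2, 0.3]
opening: 0.499
grasp_force: 0.0
[(1005, (np.float64(317.74), np.float64(181.15)), (290, 153, 57, 45))]
S (-90, -92, 0.1165) [347. 192.] S (-90, 92, 0.1165) [293. 192.] S (90, 92, 0.1165) [290. 165.] S (90, -92, 0.1165) [339. 165.] S (-90, -92, 0.0915) [346. 198.] S (0, 64, 0.2095) [301. 155.] S (0, -64, 0.2095) [338. 156.] 
T (-90, -92, 0.1165) [351. 239.] T (-90, 92, 0.1165) [308. 204.] T (90, 92, 0.1165) [341. 163.] T (90, -92, 0.1165) [383. 197.] T (-90, -92, 0.0915) [349. 239.] T (0, 64, 0.2095) [336. 186.] T (0, -64, 0.2095) [367. 211.] 
S extremes [290 164] [346 193] [306 197] [301 153]
T [(1417, (np.float64(343.44), np.float64(202.68)), (309, 164, 76, 76)), (317, (np.float64(330.09), np.float64(147.18)), (318, 140, 26, 17)), (90, (np.float64(354.42), np.float64(195.81)), (346, 189, 18, 15)), (87, (np.float64(364.7), np.float64(183.47)), (357, 176, 17, 16)), (59, (np.float64(347.86), np.float64(225.1)), (343, 221, 10, 10)), (55, (np.float64(356.75), np.float64(187.51)), (352, 183, 10, 10)), (55, (np.float64(322.27), np.float64(204.65)), (318, 200, 10, 10)), (54, (np.float64(343.98), np.float64(177.28)), (340, 173, 9, 10)), (54, (np.float64(334.98), np.float64(214.85)), (331, 211, 9, 9)), (26, (np.float64(371.19), np.float64(198.92)), (368, 196, 7, 7))]
[[307. 205.]
 [341. 162.]
 [385. 197.]
 [351. 240.]] [array([ 0.48 , -0.237,  0.117]), array([ 0.623, -0.36 ,  0.117]), array([ 0.5  , -0.502,  0.117]), array([ 0.359, -0.38 ,  0.117])]
[(194, (np.float64(184.45), np.float64(263.02)), (177, 250, 15, 25))]
```

Every projected tray corner matches the images within 1–2 px, so it hangs level and in place, and the follower row is unchanged. A short wait for stillness, then I'll hand in.

```bash
python3 drive.py '.5 0 0 0 0 0 0;.5 0 0 0 0 0 0;.5 0 0 0 0 0 0;.5 0 0 0 0 0 0;.5 0 0 0 0 0 0;.5 0 0 0 0 0 0;.5 0 0 0 0 0 0;.5 0 0 0 0 0 0' >/dev/null; python3 -c "
from h import *
for i in range(3):
  S=cap('scene');print(blobs(mask(S,(88,35,70),(110,160,255),(280,100,384,300)),30)[0][:2])
print(robot.hand_in())"
```

```text
(1007, (np.float64(317.76), np.float64(181.13)))
(1004, (np.float64(317.71), np.float64(181.06)))
(1000, (np.float64(317.73), np.float64(181.07)))
the job is handed in; nothing more can be done
None
```

I handed the job in with no verdict returned: all four vials are closed up in the lane against the gate by the sprung follower, the empty tray hangs level and still on the hooks, and I moved nothing else.

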